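Pack away the board game with a straightedge and tray

TASK

Pack away the game: with the straightedge in the gripper, and never the fingers, push all the counters on the board together as one group past the brass line, pause there with none yet over the edge, then sweep them over the open edge into the tray; tip the tray out into the bin of the game box, and stand each white king upright in a pocket of its rack (at any time). Finish with the empty tray standing back in its place along the open edge and the straightedge lying flat on the green pad; any counter that goes astray on the desk may be picked up by hand, and leave the cup and the jar alone.

Things in the scene. Friction and masses are not known exactly. Their poses are not given: they have to be found in the camera images.
- board: Chequered board fixed on the desk: 190 (x) x 225 (y) mm, playing surface 40 mm above the desk. Origin: centre of underside. Rails 10 mm wide, 8 mm above the surface, on the +x, -x and +y sides (clear surface 170 mm wide, y from -112.5 to +102.5 mm). The -y side has no rail: the open edge. Counters start beyond the brass line (its +y side); at least 55 mm of surface by the +y rail is bare.
- brass_line (a point): Middle of the brass line across the board's surface, 40 mm above the desk, parallel to the open edge and 75 mm before it (board y = -37.5 mm); axes as the board.
- tray_spot (a point): Point on the desk 60 mm outside the middle of the open edge: where the tray stands at the start, its x axis parallel to the edge, its rim 4 mm from the board. Axes as the board.
- tray: Loose aluminium trough, 0.3 kg. Origin: centre of underside. 180 mm long (x), 112 mm wide at the rim (y), rim 34 mm high (ends 36). Floor 44 mm wide; both long walls slope out at 42 degrees, so it pours over either long side: tilted 75 degrees about x it empties. Handle: dark wooden bar along x over the middle, 14 mm thick (y), 62 to 80 mm above the underside, 170 mm free between its end posts.
- straightedge: Loose steel straightedge, 0.15 kg: blade 150 (x) x 40 (y) x 8 mm with straight edges along x; black grip bar on the middle, 70 (x) x 14 (y) mm, its top 46 mm above the underside. Origin: centre of its underside. It starts lying flat on the pad.
- pad: Green desk pad, 200 (x) x 100 (y) x 3 mm, fixed on the desk. Origin: centre of its underside.
- counter0: Black lacquered game counter, a disc of 26 mm diameter and 8 mm thickness with a brass centre spot, 12 g. Origin: centre of its underside (z is the disc's axis). May be absent.
- counter1: Red lacquered game counter, a disc of 26 mm diameter and 8 mm thickness with a brass centre spot, 12 g. Origin: centre of its underside (z is the disc's axis). May be absent.
- counter2: Black lacquered game counter, a disc of 26 mm diameter and 8 mm thickness with a brass centre spot, 12 g. Origin: centre of its underside (z is the disc's axis). May be absent.
- counter3: Red lacquered game counter, a disc of 26 mm diameter and 8 mm thickness with a brass centre spot, 12 g. Origin: centre of its underside (z is the disc's axis). May be absent.
- counter4: Black lacquered game counter, a disc of 26 mm diameter and 8 mm thickness with a brass centre spot, 12 g. Origin: centre of its underside (z is the disc's axis). May be absent.
- counter5: Red lacquered game counter, a disc of 26 mm diameter and 8 mm thickness with a brass centre spot, 12 g. Origin: centre of its underside (z is the disc's axis). May be absent.
- counter6: Black lacquered game counter, a disc of 26 mm diameter and 8 mm thickness with a brass centre spot, 12 g. Origin: centre of its underside (z is the disc's axis). May be absent.
- counter7: Red lacquered game counter, a disc of 26 mm diameter and 8 mm thickness with a brass centre spot, 12 g. Origin: centre of its underside (z is the disc's axis). May be absent.
- king0: White king piece with a brass band, 40 g, standing on the desk: weighted foot of 30 mm diameter up to 16 mm, above it a straight round head of 22 mm diameter up to 46 mm. Origin: centre of its underside; z is its axis. May be absent.
- king1: White king piece with a brass band, 40 g, standing on the desk: weighted foot of 30 mm diameter up to 16 mm, above it a straight round head of 22 mm diameter up to 46 mm. Origin: centre of its underside; z is its axis. May be absent.
- king2: White king piece with a brass band, 40 g, standing on the desk: weighted foot of 30 mm diameter up to 16 mm, above it a straight round head of 22 mm diameter up to 46 mm. Origin: centre of its underside; z is its axis. May be absent.
- gamebox: Open wooden game box fixed on the desk. Origin: centre of the underside of its bin. Bin: 216 (x) x 136 (y) x 60 mm outside, walls and floor 6 mm. On its -y side is a light-wood rack, 170 (x) x 52 (y) x 40 mm high, with three square pockets, 38 mm wide and 14 mm deep, 54 mm apart along x.
- pocket0 (a point): Middle of a pocket's mouth, level with the top of the rack (40 mm above the desk); axes as the game box.
- pocket1 (a point): Middle of a pocket's mouth, level with the top of the rack (40 mm above the desk); axes as the game box.
- pocket2 (a point): Middle of a pocket's mouth, level with the top of the rack (40 mm above the desk); axes as the game box.
- pencup: Blue cup, 80 mm across, 95 mm high, beyond the work. Origin: centre of its underside. Leave it alone.
- inkjar: White jar with a brass cap, 56 mm across, 60 mm high. Origin: centre of its underside. Leave it alone.

How it is judged:
By the outcome, as a careful person would: the job done as asked, in the order asked, and still so for the second after the job is handed in, with the robot touching nothing.
Of counter0, counter1, counter2, counter3, counter4, counter5, counter6, counter7 only 5 to 8 are there at a start; the rules pass over those that are not, and their reading is None.
Of king0, king1, king2 only 2 to 3 are there at a start; the rules pass over those that are not, and their reading is None.
At some moment in a run one of straightedge, king0, king1, king2 may be knocked a few centimetres aside while the robot is not near it.
Once in a run the grip may slacken for a moment while it holds something.
It also fails if it takes over 208 s, if anything falls off the work surface, if the arm or the gripper's body presses on something with over 40 N, if the wrist force passes 120 N, or if a joint passes its speed limit or range.

ROBOT

A 6-joint arm with a two-finger parallel gripper is mounted at the origin on the work surface. World frame = base frame: x ahead of the robot, y to its left, z up, the work surface at z = 0. Lengths are in m, angles in rad, forces in N, time in s.
With the tool pointing down it reaches from about 0.325 to 0.775 m from the base axis. Payload 5.5 kg.
Tool frame: the origin (TCP) lies at the very end of the fingers, on their centre line; the grasp point (between the pads) lies 19 mm behind it; z points along the fingers, y is the line along which they close (so a half turn about z gives the same grasp; the last joint's range is limited). The gripper opens to 85 mm and grips with 20 to 120 N. Pads are 22 mm wide; open, the fingers measure 114 mm over their backs; the gripper's body (76 mm by 85 mm) begins 54 mm behind the grasp point. The pads swing forward as they close: fully open they stand 13 mm farther back than shut.
Start: joints at [1.185, 0.091, 1.231, -0, 1.82, -0.057], TCP at [0.194, 0.568, 0.231] pointing down, gripper open.
Joint ranges: [-2.87, 2.87], [-0.86, 2.18], [0.17, 2.46], [-1.51, 4.65], [0.06, 2.69], [-2.65, 2.65]. Speed limits (rad/s): [2.57, 2.57, 3.01, 3.14, 3.14, 3.14].

INTERFACE

Orientations are given as a 3x3 rotation matrix whose columns are the frame's x, y, z axes.
In Python, from workcell import robot gives the robot as it stands.
- The arm moves only by the tool arm_command, never from a script. Its argument "motion" is a list of rows, each a list of 7 numbers: the shift along the tool's x, y, z in mm, then the turn, a rotation vector about the tool's x, y, z in degrees, then the opening, from -1 (shut) to 1 (fully open), so that 0 is half open. A call has 1 to 12 rows; each row is the pose to reach, as a shift and turn from the pose commanded when the call began, along the tool's axes at that moment; what a row does not reach only later rows make up. A row lasts 1/12 s, in which the tool goes at most 41.7 mm and 7.16 degrees, less where a joint would pass 70% of its speed; a pose out of reach is approached as far as the arm can. A call with a gripper value outside its range is refused whole. The fingers move at their own pace and stop on an object; "grip_force" is the grip in N (left out, the last holds). Time passes only in rows, so rows that repeat a pose let the fingers close. It gives the time, the measured TCP pose, the force, the opening and the grip force at its end, in the units of the state.
- robot.get_obs(): the state, without advancing time (a new reading comes with each control period).
- robot.capture(name): name is "scene" or "side" or "wrist"; returns a dict with "img" (384x512x3 uint8, blue, green, red), "range_z" (384x512 float32, m along the optical axis (not along the pixel's ray), 0 where there is no reading), "fx", "fy", "cx", "cy" (pixels), "world_from_camera" (4x4, takes a point from camera to world coordinates); the wrist camera has in their place "tool_from_camera" (4x4, takes a point from camera to tool coordinates, whose origin is the TCP and whose axes are the flange's). Camera axes: x right, y up, looking along -z (the intrinsics and any distortion apply to the point x, -y, -z); pixel columns grow to the right and rows downward; lengths in m; the calibration is good to about 2 mm. The wrist camera is an equidistant fisheye: a pixel r from the principal point sees the ray r / f radians off the axis. A picture is of the moment at which its call begins: read the wrist's pose just before it.
- robot.finish_job(): hands the job in; it is judged then, once.
Trained networks look in the newest picture that a camera, given by its name, has taken for a name from the list of things; names that differ only in an ending like _2 or _b are one class to them, and where a whole thing is asked for, a point or a joint stands for the part that bears it (a point fixed in the world has none). Each returns a list of dicts, best first, with "score" (0 to 1); they miss things now and then, are a little off and sometimes report something else, mostly with a low value. They report only what shows in the picture. A call takes as long as a camera call.
- robot.look_for(camera, name): "rect" ([left, top, width, height] in pixels, round what is visible of it).
The state is a dict: "t": time; "qpos": joint angles; "dq": joint speeds; "tau": joint torques, N m; "tool_pos": TCP position; "tool_rot": TCP orientation; "ft_force": force on the tool from outside, world axes, zero at the start; "torque": the same for the moment, N m; "finger_gap": finger opening in m; "finger_force": force on a finger pad.
Only numpy, scipy, OpenCV 4.12 (cv2) and the standard library are available. Lean on these libraries where they do the work, as an engineer would, in place of code of your own. Each camera call takes 0.05 s, during which the arm holds its last target. There are 200 camera calls.

## Working session

There is one attempt and no reset: what is moved stays moved. The work goes in short steps, Python scripts to look and compute and a tool call to move; the robot and the scene stay as the last step left them, time stands still between calls to the robot, and variables do not carry over. Pictures are saved under pics/ and viewed, at most 14 in all, crops included, and the job is handed in when it is done.

Besides the shell and the picture viewer there is one more tool, called as name(argument=value, ...) on one line, values as JSON. arm_command: Moves the arm, as the interface text tells. Its arguments: {"type":"object","properties":{"motion":{"type":"array","items":{"type":"array","items":{"type":"number"}}},"grip_force":{"type":"number"}},"required":["motion"]}

```bash
ls; mkdir -p pics; cat > h.py <<'E'
import numpy as np,cv2
from workcell import robot
def cap(n):
    o=robot.get_obs(); c=robot.capture(n); c['obs']=o; return c
def cloud(c):
    h,w=c['range_z'].shape; v,u=np.mgrid[:h,:w]; z=c['range_z']
    P=np.stack([(u-c['cx'])/c['fx']*z,-(v-c['cy'])/c['fy']*z,-z,np.ones_like(z)],-1)
    return (P@c['world_from_camera'].T)[...,:3]
E
python3 - <<'E'
from h import *
for n in('scene','side'):
    c=cap(n); cv2.imwrite(f'pics/{n}0.png',c['img']); np.savez(f'{n}0.npz',P=cloud(c),img=c['img'])
    print(n,c['fx'],c['world_from_camera'].round(3).tolist())
    for k in('board','brass_line','tray','straightedge','pad','counter0','counter1','king0','gamebox','pencup','inkjar'):
        P=cloud(c)
        for d in robot.look_for(n,k):
            l,t,w,h=d['rect'];u,v=int(l+w/2),int(t+h/2)
            print(k,round(d['score'],2),[round(x) for x in d['rect']],P[v,u].round(3))
print(robot.get_obs())
E
```

```text
pics
scene 416.23218616501185 [[0.472, -0.608, 0.639, 1.38], [0.882, 0.326, -0.341, -0.446], [-0.001, 0.724, 0.69, 0.942], [0.0, 0.0, 0.0, 1.0]]
board 0.97 [248, 153, 97, 70] [0.612 0.113 0.044]
brass_line 0.86 [246, 152, 95, 72] [0.61  0.102 0.051]
brass_line 0.56 [197, 174, 5, 13] [ 0.418 -0.135  0.025]
tray 0.74 [221, 174, 59, 56] [ 0.624 -0.056  0.079]
straightedge 0.94 [315, 126, 29, 28] [0.44  0.364 0.026]
pad 0.88 [300, 125, 54, 38] [0.437 0.36  0.012]
pad 0.37 [248, 156, 92, 68] [0.61  0.103 0.038]
counter0 0.58 [294, 174, 9, 6] [0.573 0.144 0.046]
counter0 0.53 [293, 186, 7, 3] [0.614 0.11  0.052]
counter0 0.45 [291, 167, 8, 6] [0.538 0.155 0.049]
counter0 0.38 [280, 169, 8, 8] [0.529 0.115 0.046]
counter0 0.38 [287, 178, 6, 6] [0.575 0.113 0.044]
counter0 0.25 [120, 180, 77, 78] [ 0.5   -0.304  0.009]
counter1 0.58 [294, 174, 9, 6] [0.573 0.144 0.046]
counter1 0.53 [293, 186, 7, 3] [0.614 0.11  0.052]
counter1 0.45 [291, 167, 8, 6] [0.538 0.155 0.049]
counter1 0.38 [280, 169, 8, 8] [0.529 0.115 0.046]
counter1 0.38 [287, 178, 6, 6] [0.575 0.113 0.044]
counter1 0.25 [120, 18
[... 2097 characters left out ...]
74388e-05,
        1.81979368e+00, -5.67096993e-02]), 'dq': array([ 0.00142261,  0.00169041,  0.00096791,  0.00020188, -0.00344754,
        0.00195116]), 'tau': array([ 1.48369269e-03, -4.58487189e+01, -4.18083823e+01, -2.10634198e-04,
        1.16536405e-03,  9.66364269e-06]), 'tool_pos': array([0.19375493, 0.56786592, 0.23126272]), 'tool_rot': array([[-9.46432878e-01,  3.22900616e-01,  9.00538133e-06],
       [ 3.22900616e-01,  9.46432878e-01, -2.83449007e-05],
       [-1.76755749e-05, -2.39187028e-05, -1.00000000e+00]]), 'ft_force': array([ 0.40193396, -0.18090586, -0.26009837]), 'torque': array([0.00469541, 0.00530856, 0.01174528]), 'finger_force': 0.0, 'finger_gap': 0.08551309252928581}
```

```bash
python3 - <<'E'
import cv2,numpy as np
a=cv2.imread('pics/scene0.png')[110:290,110:370]; b=cv2.imread('pics/side0.png')[125:385,150:430]
cv2.imwrite('pics/v1.png',cv2.resize(a,None,fx=3.05,fy=3.05,interpolation=cv2.INTER_CUBIC))
cv2.imwrite('pics/v2.png',cv2.resize(b,None,fx=2.3,fy=2.3,interpolation=cv2.INTER_CUBIC))
E
```

```text
(no output)
```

View pics/v1.png

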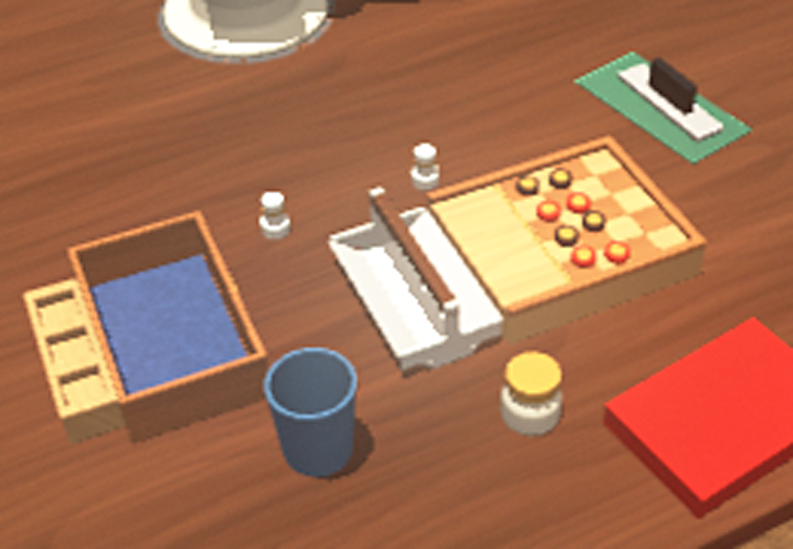

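View pics/v2.png

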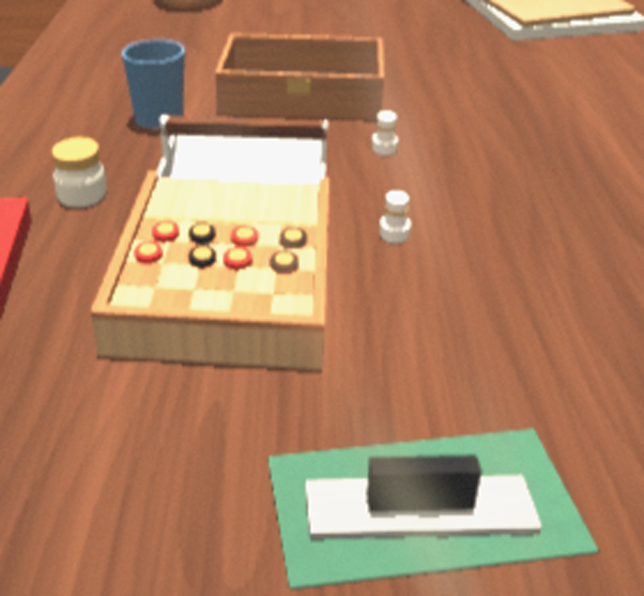

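```bash
python3 - <<'E'
import numpy as np,cv2
for n in('scene','side'):
    d=np.load(n+'0.npz');P=d['P'];I=d['img'].astype(int);x,y,z=P[...,0],P[...,1],P[...,2]
    B,G,R=I[...,0],I[...,1],I[...,2]
    def f(nm,m):
        m=cv2.morphologyEx(m.astype(np.uint8),cv2.MORPH_OPEN,np.ones((2,2)))>0
        k,l,s,_=cv2.connectedComponentsWithStats(m.astype(np.uint8)); 
        if k<2:return print(nm,'none')
        q=P[l==1+np.argmax(s[1:,4])]
        if len(q)<5:return
        r=cv2.minAreaRect((q[:,:2]*1000).astype(np.float32)); print(n,nm,np.round(r[0],1),np.round(r[1],1),round(r[2],1),'z',np.percentile(q[:,2],[5,50,95]).round(4),'mean',q.mean(0).round(4))
    f('board',(z>.03)&(z<.06)&(x>.45)&(x<.76)&(y>-.01)&(y<.3))
    f('handle',(z>.062)&(z<.095)&(x>.45)&(x<.75)&(y>-.12)&(y<.02))
    f('traywhite',(z>.002)&(z<.045)&(x>.45)&(x<.75)&(y>-.15)&(y<.02)&(B>150))
    f('box',(z>.052)&(z<.07)&(x>.3)&(x<.66)&(y<-.15)&(y>-.45))
    f('rack',(z>.03)&(z<.046)&(x>.3)&(x<.66)&(y<-.3)&(y>-.5)&(R>150))
    f('pad',(G>R+10)&(G>B+10)&(y>.2))
    f('blade',(y>.25)&(z>-.01)&(z<.025)&(B>150)&(x>.3))
    f('grip',(y>.25)&(z>.02)&(z<.07)&(R<90)&(G<90)&(x>.3))
    for a,b in((.415,.058),(.413,-.121)):f('king',(abs(x-a)<.04)&(abs(y-b)<.04)&(z>.02)&(z<.055))
    f('jar',(abs(x-.76)<.05)&(abs(y+.01)<.06)&(z>.02)&(z<.07))
    f('cup',(abs(x-.69)<.07)&(abs(y+.18)<.07)&(z>.03)&(z<.12))
E
```

```text
scene board [ 870.7 -161.9] [ 309.  1124.5] 45.5 z [0.0324 0.0404 0.0489] mean [0.5992 0.1166 0.0448]
scene handle [ 915.5 -192.9] [  81.  1054.8] 65.8 z [0.0184 0.0782 0.0822] mean [ 0.5901 -0.0487  0.0761]
scene traywhite [ 946.7 -220. ] [102. 972.] 68.4 z [0.0018 0.0121 0.0344] mean [ 0.5859 -0.0733  0.017 ]
scene box [ 865.3 -314.9] [ 151.8 1051.3] 83.9 z [0.0028 0.0566 0.0615] mean [ 0.5308 -0.2787  0.0568]
scene rack [ 902.5 -404.4] [ 51.3 958.5] 86.0 z [0.0309 0.0389 0.0539] mean [ 0.5171 -0.3765  0.0409]
scene pad [435.  364.8] [201.5 104.4] 10.0 z [-0.0014  0.0024  0.0069] mean [0.4439 0.3515 0.0025]
scene blade [436.2 371.2] [148.1  43.1] 5.8 z [0.0059 0.01   0.0144] mean [0.4477 0.3684 0.0103]
scene grip [768.3 653.6] [172.8  73. ] 58.7 z [0.0522 0.0599 0.0688] mean [0.7575 0.6345 0.0592]
scene king [404.5  67.1] [17.  74.6] 44.2 z [-0.0011  0.0336  0.0466] mean [0.4206 0.0514 0.0308]
scene king [ 399.9 -115.7] [16.6 62. ] 52.2 z [0.0001 0.0334 0.0473] mean [ 0.4165 -0.1287  0.0319]
scene jar [1034.8 -220.7] [ 54.  822.7] 53.1 z [0.0126 0.053  0.0618] mean [ 0.7715 -0.0231
[... 501 characters left out ...]
69  0.054 ]
rack none
side pad [421.2 512.7] [208.6 418.9] 2.1 z [0.0014 0.0034 0.0084] mean [0.4283 0.3767 0.0062]
side blade [422.3 516. ] [424.8 178.9] 88.4 z [0.0026 0.0106 0.0127] mean [0.4119 0.3655 0.0104]
side grip [468.5 528.1] [405.8  36.6] 70.9 z [0.0199 0.0401 0.0501] mean [0.4153 0.3772 0.0393]
side king [465.3 351. ] [756.6  21.7] 80.4 z [0.0013 0.035  0.0474] mean [0.4155 0.0558 0.036 ]
side king [461.8 252.1] [953.8  20.7] 82.0 z [0.0014 0.0336 0.0474] mean [ 0.4096 -0.1213  0.0363]
side jar [663.8 305. ] [ 54.3 889.5] 15.7 z [0.0177 0.0431 0.0615] mean [ 0.7498 -0.0018  0.0455]
side cup [643.9 145.7] [  75.6 1185.2] 8.6 z [0.0282 0.0721 0.0944] mean [ 0.6955 -0.1987  0.0673]
```

```bash
cat > fit.py <<'E'
import numpy as np,cv2
def fits(P,I,n=''):
    I=I.astype(int);x,y,z=P[...,0],P[...,1],P[...,2]
    B,G,R=I[...,0],I[...,1],I[...,2]
    def f(nm,m):
        k,l,s,_=cv2.connectedComponentsWithStats(m.astype(np.uint8),connectivity=8)
        if k<2:return
        q=P[l==1+np.argmax(s[1:,4])]
        if len(q)<5:return
        r=cv2.minAreaRect((q[:,:2]*1000).astype(np.float32)); print(n,nm,len(q),np.round(r[0],1),np.round(r[1],1),round(r[2],1),'z',np.percentile(q[:,2],[5,50,95]).round(4),'mean',q.mean(0).round(4))
    f('board',(z>.038)&(z<.06)&(x>.45)&(x<.76)&(y>-.01)&(y<.3))
    f('handle',(z>.062)&(z<.095)&(x>.45)&(x<.75)&(y>-.12)&(y<.02))
    f('traywhite',(z>.002)&(z<.045)&(x>.45)&(x<.75)&(y>-.15)&(y<.02)&(B>150))
    f('box',(z>.053)&(z<.07)&(x>.3)&(x<.66)&(y<-.15)&(y>-.45))
    f('rack',(z>.03)&(z<.046)&(x>.3)&(x<.66)&(y<-.3)&(y>-.5)&(R>150))
    f('pad',(G>R+10)&(G>B+10)&(y>.2)&(z<.02)&(x>.2))
    f('blade',(y>.25)&(z>-.01)&(z<.025)&(B>150)&(x>.3)&(x<.6))
    f('grip',(y>.25)&(z>.038)&(z<.07)&(R<90)&(G<90)&(x>.3)&(x<.6))
    for a,b in((.415,.058),(.413,-.121)):f('king',(abs(x-a)<.04)&(abs(y-b)<.04)&(z>.02)&(z<.055))
    f('jar',(abs(x-.76)<.05)&(abs(y+.01)<.06)&(z>.02)&(z<.07))
    f('cup',(abs(x-.69)<.07)&(abs(y+.18)<.07)&(z>.03)&(z<.12))
if __name__=='__main__':
    for n in('scene','side'):
        d=np.load(n+'0.npz');fits(d['P'],d['img'],n)
E
python3 fit.py; python3 - <<'E'
from h import *
c=cap('wrist');cv2.imwrite('pics/w0.png',c['img'])
print({k:(np.round(v,4).tolist() if k!='obs' else 0) for k,v in c.items() if k not in('img','range_z')})
np.savez('w0.npz',z=c['range_z'])
E
```

```text
scene board 2732 [585.  125.2] [228.7 195.3] 87.4 z [0.0385 0.0414 0.0492] mean [0.5885 0.1239 0.0426]
scene handle 305 [577.2 -47.5] [ 16.1 184.2] 87.6 z [0.0655 0.0784 0.0821] mean [ 0.5854 -0.0496  0.0764]
scene traywhite 664 [573.3 -67.2] [ 72.2 188. ] 87.8 z [0.0026 0.0085 0.0348] mean [ 0.5714 -0.0701  0.0148]
scene box 513 [ 513.4 -284.2] [136.2 224. ] 86.0 z [0.0541 0.0591 0.0621] mean [ 0.5237 -0.2846  0.0588]
scene rack 468 [ 506.9 -377.9] [ 52.1 172.8] 86.0 z [0.0359 0.0392 0.0422] mean [ 0.5103 -0.3779  0.0392]
scene pad 558 [427.9 363.7] [207.1 104. ] 10.1 z [-0.0012  0.0025  0.0063] mean [0.4366 0.3522 0.0025]
scene blade 200 [428.  374.7] [163.6  48.4] 4.4 z [0.0065 0.0101 0.0134] mean [0.4405 0.3687 0.0101]
scene grip 60 [434.5 368.8] [15.3 70.5] 89.3 z [0.039  0.0464 0.051 ] mean [0.4362 0.369  0.0459]
scene king 60 [419.2  49.3] [25.3 23.2] 6.3 z [0.0223 0.0405 0.0477] mean [0.4219 0.0469 0.0372]
scene king 60 [ 414.8 -130.7] [19.9 21. ] 27.4 z [0.0222 0.0408 0.0477] mean [ 0.4173 -0.1318  0.0379]
scene jar 381 [761.  -19.1] [52.5 51.9] 82.2 z [0.0237 0.0564 0.0618]
[... 775 characters left out ...]
6 373.3] [39.9 12.7] 4.0 z [0.0396 0.0486 0.0504] mean [0.4179 0.3752 0.0468]
side king 129 [416.7  49.5] [22.3 22.3] 7.9 z [0.0228 0.0389 0.0475] mean [0.4177 0.0536 0.0375]
side king 91 [ 411.6 -130.1] [21.  22.2] 69.1 z [0.0225 0.0385 0.0475] mean [ 0.412  -0.1253  0.0371]
side jar 453 [755.5 -15.4] [51.8 50.6] 73.2 z [0.0232 0.0485 0.0616] mean [ 0.7533 -0.0058  0.0459]
side cup 710 [ 700.1 -209.1] [77.6 77.3] 68.0 z [0.0353 0.075  0.0953] mean [ 0.6983 -0.1983  0.0706]
{'fx': 297.3186, 'fy': 297.3186, 'cx': 255.7743, 'cy': 187.1101, 'tool_from_camera': [[-0.0009, 0.9467, 0.3222, 0.0833], [1.0, 0.0012, -0.0009, 0.0008], [-0.0012, 0.3222, -0.9467, -0.143], [0.0, 0.0, 0.0, 1.0]], 'obs': 0}
```

View pics/w0.png

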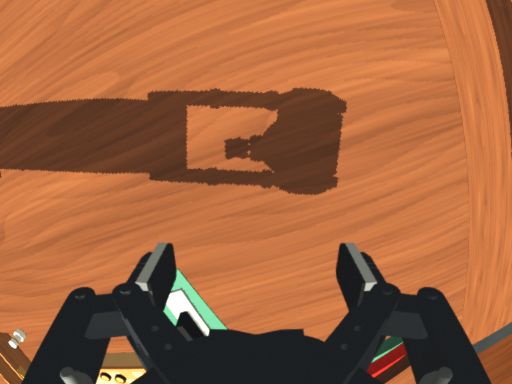

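```bash
cat >> h.py <<'E'
from scipy.spatial.transform import Rotation as Ro
def Rt(az,tilt=0):
    """tool down, tool y at azimuth az deg; tilt deg about tool x"""
    a=np.radians(az); y=np.array([np.cos(a),np.sin(a),0]); z=np.array([0,0,-1.]); x=np.cross(y,z)
    return np.c_[x,y,z]@Ro.from_euler('x',tilt,degrees=True).as_matrix()
def rel(p,R,p0=None,R0=None):
    o=robot.get_obs(); p0=o['tool_pos'] if p0 is None else np.array(p0); R0=o['tool_rot'] if R0 is None else R0
    print('row',(R0.T@(np.array(p)-p0)*1000).round(1),Ro.from_matrix(R0.T@R).as_rotvec(degrees=True).round(2))
def wcloud(c):
    h,w=c['range_z'].shape; v,u=np.mgrid[:h,:w]; a=(u-c['cx'])/c['fx'];b=(v-c['cy'])/c['fy'];r=np.hypot(a,b)+1e-9
    k=np.where(r<1.4,np.tan(np.minimum(r,1.4))/r,0)*c['range_z']; z=c['range_z']
    P=np.stack([a*k,-b*k,-z,np.ones_like(z)],-1)@c['tool_from_camera'].T
    P=P[...,:3]@c['obs']['tool_rot'].T+c['obs']['tool_pos']; P[z<=0]=-9
    return P
def wpix(c,u,v,zw):
    """pixel -> world on plane z=zw"""
    a=(u-c['cx'])/c['fx'];b=(v-c['cy'])/c['fy'];r=np.hypot(a,b)+1e-9
    d=np.array([a/r*np.sin(r),-b/r*np.sin(r),-np.cos(r)]); M=c['tool_from_camera'];R=c['obs']['tool_rot']
    d=R@(M[:3,:3]@d); o=R@M[:3,3]+c['obs']['tool_pos']; return o+d*(zw-o[2])/d[2]
E
python3 -c "
from h import *
rel([.43,.372,.22],Rt(95))"
```

```text
row [-286.8 -109.1   11.3] [  0.     0.   -23.84]
```

arm_command(motion=[[-287,-109,11,0,0,-24,1],[-287,-109,11,0,0,-24,1],[-287,-109,11,0,0,-24,1],[-287,-109,11,0,0,-24,1],[-287,-109,11,0,0,-24,1],[-287,-109,11,0,0,-24,1],[-287,-109,11,0,0,-24,1],[-287,-109,11,0,0,-24,1],[-287,-109,11,0,0,-24,1],[-287,-109,11,0,0,-24,1],[-287,-109,11,0,0,-24,1],[-287,-109,11,0,0,-24,1]])

```text
t: 2.25
tool_pos: [0.4293, 0.373, 0.2204]
tool_rot: [[-0.996, -0.092, -0.0], [-0.092, 0.996, 0.0], [0.0, 0.0, -1.0]]
ft_force: [-0.0, 0.3, -0.0]
finger_gap: 0.0854
finger_force: 0.0
```

```bash
cat > se.py <<'E'
from h import *
import sys
c=cap('wrist');P=wcloud(c);I=c['img'].astype(int);cv2.imwrite('pics/%s.png'%sys.argv[1],c['img'])
x,y,z=P[...,0],P[...,1],P[...,2]
for n,m in(('blade',(z>.0065)&(z<.016)&(I[...,0]>150)),('grip',(z>.044)&(z<.056)),('pad',(I[...,1]>I[...,2]+10)&(z<.02)&(z>-.01))):
    k,l,s,_=cv2.connectedComponentsWithStats(m.astype(np.uint8))
    if k<2:continue
    q=P[l==1+np.argmax(s[1:,4])]
    r=cv2.minAreaRect((q[:,:2]*1000).astype(np.float32));print(n,len(q),np.round(r[0],1),np.round(r[1],1),round(r[2],1),np.median(q[:,2]).round(4))
o=robot.get_obs();print(o['t'],o['tool_pos'].round(4),o['qpos'].round(4).tolist())
E
python3 se.py w1; python3 -c "
from h import *
rel([.43,.372,.018],Rt(95))"
```

```text
blade 1247 [384.6 371. ] [54.1 39.3] 5.2 0.0113
grip 1456 [526.2 128.2] [227.7  80.2] 86.5 0.0479
pad 8410 [429.3 366.1] [201.9 100.7] 9.6 0.0034
2.3 [0.4292 0.3731 0.2205] [0.6555, 0.0043, 1.3393, 0.0003, 1.7977, -1.0073]
row [ -0.7  -1.2 202.5] [0.02 0.   0.27]
```

View pics/w1.png

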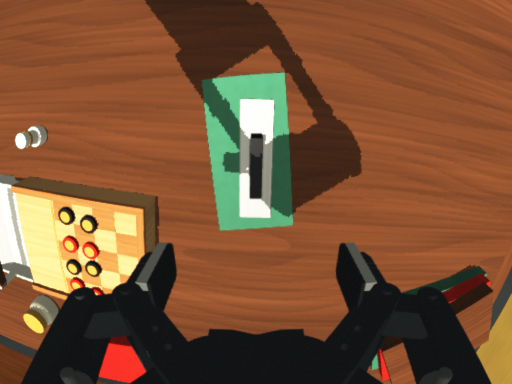

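```bash
python3 - <<'E'
from h import *
c=cap('wrist');P=wcloud(c);s=P[90:230,200:295].reshape(-1,3)
for lo,hi in((.007,.016),(.04,.056)):
    q=s[(s[:,2]>lo)&(s[:,2]<hi)];r=cv2.minAreaRect((q[:,:2]*1000).astype(np.float32));print(len(q),np.round(r,1) if 0 else r,np.median(q[:,2]))
Q=[wpix(c,u,v,.011) for u,v in((240.5,98.5),(273.5,98.5),(271,217.5),(240.5,216.5))];print(np.round(Q,4),np.mean(Q,0))
E
```

```text
3035 ((432.35662841796875, 373.9227600097656), (150.7317657470703, 40.29914474487305), 3.984517812728882) 0.011428650307433591
808 ((432.51824951171875, 374.1033630371094), (70.88375091552734, 14.041410446166992), 4.86150598526001) 0.04947139231986131
[[0.3587 0.3499 0.011 ]
 [0.3552 0.3884 0.011 ]
 [0.506  0.4013 0.011 ]
 [0.5082 0.3616 0.011 ]] [0.43203975 0.37528721 0.011     ]
```

arm_command(motion=[[-3.3,0.6,100,0,0,1,1],[-3.3,0.6,100,0,0,1,1],[-3.3,0.6,130,0,0,1,1],[-3.3,0.6,160,0,0,1,1],[-3.3,0.6,180,0,0,1,1],[-3.3,0.6,195,0,0,1,1],[-3.3,0.6,202,0,0,1,1],[-3.3,0.6,202,0,0,1,1],[-3.3,0.6,202,0,0,1,1],[-3.3,0.6,202,0,0,1,0],[-3.3,0.6,202,0,0,1,-0.5],[-3.3,0.6,202,0,0,1,-1]], grip_force=90)

```text
t: 3.35
tool_pos: [0.4341, 0.3735, 0.0199]
tool_rot: [[-0.997, -0.073, 0.002], [-0.073, 0.997, 0.002], [-0.002, 0.001, -1.0]]
ft_force: [-0.1, -1.1, -0.1]
finger_gap: 0.0519
finger_force: 0.0
```

arm_command(motion=[[0,0,0,0,0,0,-1],[0,0,0,0,0,0,-1],[0,0,0,0,0,0,-1],[0,0,0,0,0,0,-1],[0,0,0,0,0,0,-1],[0,0,0,0,0,0,-1]])

```text
t: 3.85
tool_pos: [0.4337, 0.3731, 0.0188]
tool_rot: [[-0.997, -0.073, 0.001], [-0.073, 0.997, 0.001], [-0.001, 0.0, -1.0]]
ft_force: [-0.9, -0.6, 3.7]
finger_gap: 0.0127
finger_force: 89.4
```

```bash
python3 -c "
from h import *
o=robot.get_obs();R=o['tool_rot'];print(np.degrees(np.arctan2(R[1,1],R[0,1])))
rel([.588,.205,.15],Rt(87.4))"
```

```text
94.16029256135522
row [-141.8 -178.8 -131.2] [0.03 0.04 6.76]
```

arm_command(motion=[[0,0,-40,0,0,0,-1],[0,0,-80,0,0,0,-1],[0,0,-110,0,0,0,-1],[-20,-25,-131,0,0,1,-1],[-45,-55,-131,0,0,2,-1],[-70,-85,-131,0,0,3,-1],[-95,-115,-131,0,0,5,-1],[-118,-145,-131,0,0,6,-1],[-135,-168,-131,0,0,6.8,-1],[-142,-179,-131,0,0,6.8,-1],[-142,-179,-131,0,0,6.8,-1],[-142,-179,-131,0,0,6.8,-1]])

```text
t: 4.85
tool_pos: [0.5877, 0.2046, 0.1484]
tool_rot: [[-0.999, 0.047, -0.002], [0.047, 0.999, 0.0], [0.002, 0.0, -1.0]]
ft_force: [-0.1, 0.1, -2.0]
finger_gap: 0.0129
finger_force: 88.8
```

```bash
cat > bd.py <<'E'
from h import *
import sys
c=cap('wrist');P=wcloud(c);I=c['img'].astype(int);cv2.imwrite('pics/%s.png'%sys.argv[1],c['img'])
np.savez('%s.npz'%sys.argv[1],P=P,img=c['img'])
o=c['obs'];print(o['t'],o['tool_pos'].round(4),np.degrees(np.arctan2(o['tool_rot'][1,1],o['tool_rot'][0,1])).round(2),o['finger_gap'].round(4),o['qpos'].round(4).tolist())
x,y,z=P[...,0],P[...,1],P[...,2]
def f(n,m):
    k,l,s,_=cv2.connectedComponentsWithStats(m.astype(np.uint8))
    for i in range(1,k):
        if s[i,4]<(150):continue
        q=P[l==i];r=cv2.minAreaRect((q[:,:2]*1000).astype(np.float32));print(n,len(q),np.round(r[0],1),np.round(r[1],1),round(r[2],1),np.median(q[:,2]).round(4))
B,G,R=I[...,0],I[...,1],I[...,2]
f('rail',(z>.0455)&(z<.051)&(x>.4)&(y>-.05)&(y<.35))
f('boardall',(z>.037)&(z<.051)&(x>.45)&(y>-.02)&(y<.27))
f('red',(R>120)&(G<70)&(z>.035)&(z<.06))
f('blk',(R<70)&(G<70)&(B<70)&(z>.035)&(z<.055)&(y<.3)&(x>.4))
f('handle',(z>.073)&(z<.086)&(y<.1))
f('blade',(B>150)&(z>.09)&(z<.15))
E
python3 bd.py w2
```

```text
Traceback (most recent call last):
  File "bd.py", line 5, in <module>
    o=c['obs'];print(o['t'],o['tool_pos'].round(4),np.degrees(np.arctan2(o['tool_rot'][1,1],o['tool_rot'][0,1])).round(2),o['finger_gap'].round(4),o['qpos'].round(4).tolist())
                                                                                                                          ^^^^^^^^^^^^^^^^^^^^^
AttributeError: 'float' object has no attribute 'round'
```

View pics/w2.png

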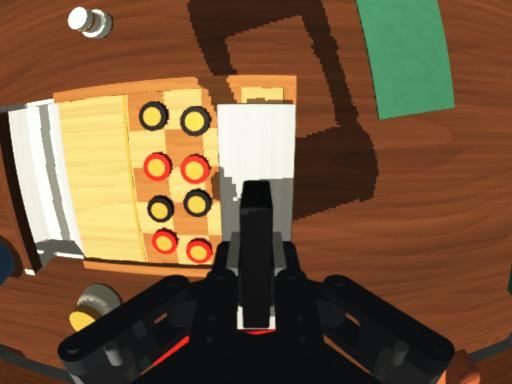

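```bash
sed -i "s/o\['finger_gap'\].round(4)/round(o['finger_gap'],4)/" bd.py; python3 bd.py w2
```

```text
4.9 [0.5873 0.2054 0.1487] 87.39 0.0124 [0.2814, 0.1509, 1.312, 0.0009, 1.6801, -1.2438]
rail 253 [417.   50.5] [21.  20.7] 39.6 0.0463
rail 3035 [494.  130.4] [225.5  22.2] 84.2 0.0483
rail 658 [519.4 120.8] [25.5 25.1] 62.6 0.0483
rail 711 [526.9 157.6] [24.8 24.9] 65.9 0.0484
rail 612 [564.3 119.2] [25.6 25.2] 10.6 0.0483
rail 661 [569.2 153.5] [25.4 25.2] 39.9 0.0484
rail 582 [600.5 151.7] [24.9 24.8] 50.4 0.0484
rail 534 [605.2 116. ] [25.4 25.4] 63.1 0.0483
rail 457 [639.3 114.1] [24.8 25. ] 75.0 0.0483
rail 475 [650.2 147.1] [25.  25.5] 42.1 0.0483
rail 1109 [671.3  83.6] [149.3  12.3] 87.7 0.0481
boardall 30545 [583.9 125.5] [226.  191.1] 87.4 0.0407
boardall 181 [739.1  -5.4] [31.7  9.5] 56.8 0.0433
red 266 [564. 120.] [23.7 24.6] 74.9 0.0481
red 267 [568.2 153.7] [23.9 23.9] 31.4 0.0482
red 218 [639.1 114.1] [24.7 24.1] 25.3 0.0481
red 206 [649.8 147.3] [24.4 23.9] 23.2 0.0481
blk 298 [519.  121.3] [23.6 24. ] 1.7 0.048
blk 278 [526.9 158. ] [22.8 24.2] 39.9 0.0481
blk 283 [600.3 152. ] [23.3 24.3] 58.4 0.048
blk 268 [604.7 116.1] [23.5 24.6] 50.3 0.048
blk 214 [666.8  84.7] [148.1   2.6] 87.7 0.044
handle 1516 [578.2 -46.2] [ 16.8 178.2] 87.2 0.0793
blade 5795 [536.5 208.7] [39.7 50.2] 87.2 0.1414
```

arm_command(motion=[[-1.2,-7,0,0,0,0,-1],[-1.2,-7,25,0,0,0,-1],[-1.2,-7,50,0,0,0,-1],[-1.2,-7,70,0,0,0,-1],[-1.2,-7,82,0,0,0,-1],[-1.2,-7,88,0,0,0,-1],[-1.2,-7,91.5,0,0,0,-1],[-1.2,-7,91.5,0,0,0,-1],[-1.2,-7,91.5,0,0,0,-1],[-1.2,-7,91.5,0,0,0,-1]])

```text
t: 5.78
tool_pos: [0.5897, 0.1979, 0.0595]
tool_rot: [[-0.999, 0.046, 0.003], [0.046, 0.999, 0.001], [-0.003, 0.001, -1.0]]
ft_force: [0.5, 0.2, -1.0]
finger_gap: 0.0126
finger_force: 88.8
```

```bash
sed -i "s/f('blade'.*/f('blade',(B>150)\&(z>.047)\&(z<.056)\&(y>.0))/" bd.py; python3 bd.py w3 | grep -v -e board -e handle
```

```text
5.7833 [0.5897 0.1979 0.0595] 87.37 0.0126 [0.2692, 0.1808, 1.4379, 0.0, 1.5203, -1.2557]
rail 9577 [554.4 133.3] [213.2 131.1] 87.3 0.0483
rail 1401 [519.3 120.7] [25.4 25.8] 34.9 0.0483
rail 1669 [526.8 157.5] [25.2 25.1] 9.4 0.0484
rail 1201 [564.3 119.1] [25.5 25.5] 56.8 0.0483
rail 1379 [568.9 153.3] [25.6 25.3] 39.4 0.0483
rail 1137 [600.3 151.7] [24.9 25.9] 14.2 0.0484
rail 937 [604.8 115.7] [25.2 26.1] 55.2 0.0483
rail 238 [632.  109.8] [ 8.5 24.7] 33.1 0.0481
rail 466 [669.3  38.2] [58.1 12.7] 86.8 0.048
red 586 [564.2 119.2] [24.2 25.2] 37.6 0.0481
red 728 [569.6 154.2] [27.2 24.7] 34.8 0.0481
red 150 [632.1 109.7] [ 8.3 22.4] 33.4 0.0481
blk 809 [519.2 121.2] [24.4 25.2] 5.8 0.048
blk 884 [527.  157.8] [23.8 25. ] 31.3 0.0481
blk 695 [599.8 152.2] [24.  25.3] 66.9 0.048
blk 584 [604.5 115.8] [24.3 25.1] 42.9 0.0478
blk 203 [664.7  40.5] [59.3  3.4] 87.0 0.044
blade 5593 [539.1 201.4] [39.9 50.6] 87.4 0.052
```

arm_command(motion=[[1,0,2,0,0,0,-1],[1,-5,2.2,0,0,0,-1],[1,-10,2.2,0,0,0,-1],[1,-15,2.2,0,0,0,-1],[1,-20,2.2,0,0,0,-1],[1,-25,2.2,0,0,0,-1],[1,-30,2.2,0,0,0,-1],[1,-35,2.2,0,0,0,-1],[1,-40,2.2,0,0,0,-1],[1,-45,2.2,0,0,0,-1],[1,-50,2.2,0,0,0,-1],[1,-55,2.2,0,0,0,-1]])

```text
t: 6.83
tool_pos: [0.5855, 0.1424, 0.0558]
tool_rot: [[-0.999, 0.046, 0.0], [0.046, 0.999, 0.0], [-0.0, 0.0, -1.0]]
ft_force: [-0.7, 0.9, 0.8]
finger_gap: 0.0127
finger_force: 89.1
```

arm_command(motion=[[0,-5,0,0,0,0,-1],[0,-10,0,0,0,0,-1],[0,-15,0,0,0,0,-1],[0,-20,0,0,0,0,-1],[0,-25,0,0,0,0,-1],[0,-30,0,0,0,0,-1],[0,-35,0,0,0,0,-1],[0,-39,0,0,0,0,-1],[0,-42,0,0,0,0,-1],[0,-44,0,0,0,0,-1],[0,-44,0,0,0,0,-1],[0,-44,0,0,0,0,-1]])

```text
t: 7.83
tool_pos: [0.5835, 0.0982, 0.0558]
tool_rot: [[-0.999, 0.046, 0.0], [0.046, 0.999, -0.001], [-0.0, -0.001, -1.0]]
ft_force: [0.6, -0.9, 3.4]
finger_gap: 0.0126
finger_force: 88.2
```

```bash
python3 bd.py w4 | grep -v -e board ; python3 - <<'E'
from h import *
for n in('side','scene'):
    c=cap(n);P=cloud(c);np.savez(n+'1.npz',P=P,img=c['img'])
    im=c['img'];im=im[150:310,170:340] if n=='side' else im[140:240,210:350]
    cv2.imwrite(f'pics/{n}1.png',cv2.resize(im,None,fx=3.5,fy=3.5,interpolation=cv2.INTER_CUBIC))
E
```

```text
7.8333 [0.5835 0.0982 0.0558] 87.34 0.0126 [0.1099, 0.1054, 1.5272, -0.0011, 1.5087, -1.4144]
rail 26693 [580.2 126.1] [226.7 183.4] 87.2 0.0484
red 734 [549.6  47.1] [24.5 24.6] 32.3 0.0483
red 799 [568.4  66.3] [24.8 30.1] 66.1 0.0483
blk 1978 [522.1  69.2] [26.7 51.3] 85.8 0.0482
blk 711 [554.6 229.6] [  3.2 101.1] 87.6 0.0447
blk 1091 [599.3  56.2] [24.8 50. ] 40.1 0.048
blk 338 [ 704.7 -178.3] [12.1 47.1] 82.6 0.0438
handle 3871 [574.5 -45.8] [ 17.  178.7] 87.4 0.0795
handle 173 [548.   96.6] [6.  2.6] 87.7 0.0807
handle 383 [572.8  87.7] [ 5.7 17.2] 34.3 0.0804
blade 3898 [528.  106.2] [30.6 40.5] 88.0 0.0484
```

View pics/w4.png

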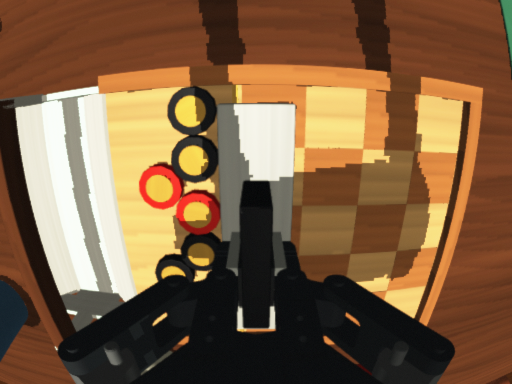

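arm_command(motion=[[0,-2,-0.5,0,0,0,-1],[0,-4,-0.5,0,0,0,-1],[0,-4,-0.5,0,0,0,-1],[0,-4,-0.5,0,0,0,-1],[0,-4,-0.5,0,0,0,-1],[0,-4,-0.5,0,0,0,-1],[0,-4,-0.5,0,0,0,-1],[0,-4,-0.5,0,0,0,-1],[0,-4,-0.5,0,0,0,-1],[0,-4,-0.5,0,0,0,-1],[0,-4,-0.5,0,0,0,-1],[0,-4,-0.5,0,0,0,-1]])

```text
t: 8.98
tool_pos: [0.583, 0.0947, 0.0558]
tool_rot: [[-0.999, 0.046, -0.0], [0.046, 0.999, -0.0], [0.0, -0.0, -1.0]]
ft_force: [-0.6, 0.6, -1.3]
finger_gap: 0.0131
finger_force: 87.8
```

View pics/scene1.png

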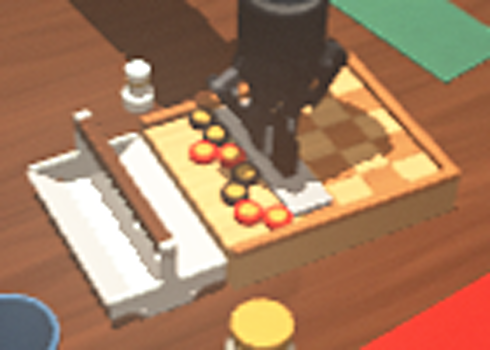

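arm_command(motion=[[0,-5,0,0,0,0,-1],[0,-10,0,0,0,0,-1],[0,-15,0,0,0,0,-1],[0,-20,0,0,0,0,-1],[0,-25,0,0,0,0,-1],[0,-30,0,0,0,0,-1],[0,-35,0,0,0,0,-1],[0,-40,0,0,0,0,-1],[0,-45,0,0,0,0,-1],[0,-50,0,0,0,0,-1],[0,-55,0,0,0,0,-1],[0,-60,0,0,0,0,-1]])

```text
t: 9.98
tool_pos: [0.5804, 0.0343, 0.0561]
tool_rot: [[-0.999, 0.046, 0.0], [0.046, 0.999, -0.0], [-0.0, -0.0, -1.0]]
ft_force: [-0.1, 0.1, -0.9]
finger_gap: 0.0127
finger_force: 87.8
```

arm_command(motion=[[0,-5,0,0,0,0,-1],[0,-10,0,0,0,0,-1],[0,-15,0,0,0,0,-1],[0,-18,0,0,0,0,-1],[0,-18,0,0,0,0,-1],[0,-18,0,0,0,0,-1],[0,-18,0,0,0,0,-1],[0,-18,0,0,0,0,-1],[0,-10,-5,0,0,0,-1],[0,0,-30,0,0,0,-1],[0,0,-60,0,0,0,-1],[0,0,-90,0,0,0,-1]])

```text
t: 10.98
tool_pos: [0.5798, 0.0362, 0.1466]
tool_rot: [[-0.999, 0.045, -0.002], [0.045, 0.999, 0.0], [0.002, 0.0, -1.0]]
ft_force: [0.2, -1.4, -0.9]
finger_gap: 0.0129
finger_force: 87.8
```

arm_command(motion=[[0,0,0,0,0,0,-1],[0,0,0,0,0,0,-1]])

```text
t: 11.15
tool_pos: [0.5818, 0.0357, 0.1494]
tool_rot: [[-0.999, 0.045, 0.006], [0.045, 0.999, 0.0], [-0.006, 0.0, -1.0]]
ft_force: [0.2, -0.1, -2.0]
finger_gap: 0.0129
finger_force: 87.8
```

```bash
sed -i "s/z>.035)&(z<.06)/z>-.01)\&(z<.06)/;s/f('blade'.*/f('blade',(B>150)\&(z>.09)\&(z<.16))/" bd.py; python3 bd.py w5 | grep -v -e board -e blk
```

```text
11.15 [0.5818 0.0357 0.1494] 87.4 0.0129 [0.0028, 0.0387, 1.4299, 0.0002, 1.6672, -1.5227]
rail 5419 [583.9 126.3] [225.5 190.9] 87.4 0.0484
red 253 [ 357.4 -239. ] [79.7 15.3] 89.1 0.0
red 286 [ 374.8 -218.1] [121.   14.8] 88.3 0.0001
red 552 [409.4 -41.8] [139.1  10.5] 88.5 0.0001
red 213 [390.1 267.8] [80.9 10. ] 89.9 0.0006
red 4298 [455.3 -87.9] [ 74.4 236.1] 0.4 0.0002
red 287 [430.7  97.8] [65.4  8.9] 86.4 0.0005
red 482 [440.7 192.9] [75.3 25.4] 81.6 0.0005
red 177 [412.1 278.4] [ 9.5 61.4] 0.5 0.0006
red 183 [ 386.3 -245.3] [69.4 14.9] 71.2 -0.0
red 1101 [473.5 242. ] [167.7  27.1] 85.2 0.0006
red 189 [502.8 305.6] [13.9 43.2] 1.3 0.0006
red 268 [ 505.9 -161.1] [85.6  7.4] 89.2 0.0001
red 273 [ 526.1 -163.8] [88.3 12.5] 83.6 0.0001
red 249 [561.3 -34.8] [23.4 24.1] 80.7 0.0132
red 170 [590.8 340.4] [92.  12.6] 86.0 0.0006
red 843 [624.3 338.5] [119.2  48. ] 87.8 0.0008
red 256 [ 589.8 -167.1] [88.4 13.2] 87.0 0.0002
red 1040 [ 621.6 -184.5] [120.4  51. ] 84.2 0.0001
red 287 [641.6 -47.5] [47.1 25.9] 45.7 0.0131
red 192 [686.2 348.9] [146.1   9.1] 88.3 0.0008
red 399 [ 690.7 -324.3] [ 28.4 128.2] 6.3 -0.0001
red 331 [722.  248.2] [ 16. 189.] 1.6 0.0006
red 176 [ 709. -125.] [62.9 10.8] 87.3 0.0002
red 335 [776.8 361.4] [ 19.5 202.5] 2.5 0.0007
red 625 [810.5 370.6] [ 49.4 209.3] 4.7 0.0008
red 250 [843.2 413. ] [205.3  29.1] 85.2 0.0009
red 188 [798.4 273.7] [78.9 21.8] 88.7 0.0006
red 250 [880.5 434. ] [193.9  22.9] 87.1 0.0009
red 404 [ 873.  -441.2] [ 70.1 159.3] 0.7 -0.0002
red 209 [849.6 155.2] [143.1   7.7] 38.5 0.0305
handle 3711 [571. -46.] [ 15.3 172.4] 87.5 0.0801
handle 483 [ 684.5 -191.9] [75.8 32.5] 41.3 0.0797
handle 512 [ 712.2 -225.6] [69.8 34.4] 37.6 0.0799
blade 2826 [524.1  47.9] [22.9 35.4] 88.0 0.1417
blade 266 [ 700.  -209.7] [77.3 78.4] 10.6 0.095
```

View pics/w5.png

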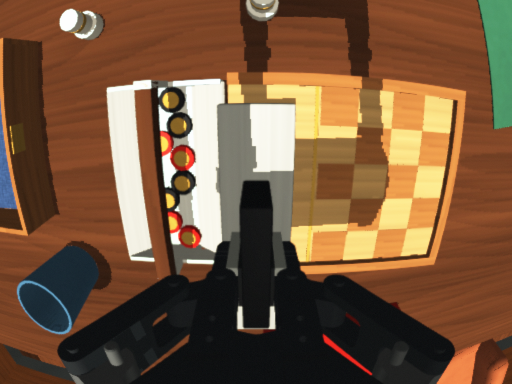

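```bash
python3 -c "
from h import *
rel([.431,.368,.15],Rt(97))"
```

```text
row [164.7 325.3  -3.3] [ 0.01  0.1  -9.6 ]
```

arm_command(motion=[[8,16,0,0,0,0,-1],[25,49,0,0,0,-1,-1],[42,83,0,0,0,-2,-1],[60,118,0,0,0,-3,-1],[78,154,0,0,0,-4,-1],[96,190,0,0,0,-5,-1],[114,225,0,0,0,-6,-1],[130,257,0,0,0,-7,-1],[145,286,0,0,0,-8,-1],[156,308,0,0,0,-9,-1],[163,321,0,0,0,-9.6,-1],[165,325,0,0,0,-9.6,-1]])

```text
t: 12.2
tool_pos: [0.4282, 0.369, 0.1437]
tool_rot: [[-0.992, -0.125, -0.004], [-0.125, 0.992, -0.002], [0.004, -0.001, -1.0]]
ft_force: [-0.4, 0.4, -1.4]
finger_gap: 0.0126
finger_force: 88.0
```

arm_command(motion=[[0,0,15,0,0,0,-1],[0,0,40,0,0,0,-1],[0,0,70,0,0,0,-1],[0,0,95,0,0,0,-1],[0,0,115,0,0,0,-1],[0,0,122,0,0,0,-1],[0,0,125,0,0,0,-1],[0,0,125,0,0,0,-1],[0,0,125,0,0,0,-1]])

```text
t: 12.95
tool_pos: [0.4309, 0.3669, 0.0214]
tool_rot: [[-0.993, -0.121, 0.0], [-0.121, 0.993, 0.0], [-0.0, -0.0, -1.0]]
ft_force: [0.0, 0.1, -0.4]
finger_gap: 0.0124
finger_force: 88.0
```

```bash
python3 se.py w6;python3 -c "
from h import *
c=cap('wrist');P=wcloud(c).reshape(-1,3);I=c['img'].reshape(-1,3)
q=P[(I[:,0]>150)&(abs(P[:,0]-.4)<.1)&(abs(P[:,1]-.37)<.05)&(P[:,2]>.0)&(P[:,2]<.05)];print(np.median(q[:,2]),c['obs']['tool_pos'])"
```

```text
blade 6554 [385.2 362.3] [59.9 40.1] 6.8 0.014
grip 4510 [429.3 365.8] [37.9 70.2] 77.9 0.0519
pad 24371 [401.  361.1] [144.7 101.7] 9.7 0.0033
13.0 [0.431  0.3671 0.0218] [0.6455, 0.0618, 1.6355, -0.0001, 1.4433, -1.0463]
0.014330469397967088 [0.4310137  0.36711371 0.0217697 ]
```

arm_command(motion=[[0,0,2,0,0,0,-1],[0,0,3.2,0,0,0,-1],[0,0,3.2,0,0,0,-1],[0,0,3.2,0,0,0,0],[0,0,3.2,0,0,0,0],[0,0,3.2,0,0,0,0.5],[0,0,3.2,0,0,0,0.5],[0,0,3.2,0,0,0,0.5],[0,0,-20,0,0,0,0.5],[0,0,-60,0,0,0,0.5],[0,0,-100,0,0,0,0.5],[0,0,-140,0,0,0,0.5]])

```text
t: 14.05
tool_pos: [0.4301, 0.3668, 0.1622]
tool_rot: [[-0.993, -0.121, -0.001], [-0.121, 0.993, -0.001], [0.001, -0.001, -1.0]]
ft_force: [0.8, 0.3, 0.8]
finger_gap: 0.0639
finger_force: 0.0
```

```bash
python3 -c "
from h import *
o=robot.get_obs();print(o['tool_pos'],o['finger_gap'])
rel([.44,.0,.23],Rt(-3.8))"; python3 se.py w7
```

```text
[0.43007897 0.36677415 0.16221728] 0.06389230848461692
row [  34.7 -365.3  -67.5] [-8.0000e-02 -1.0000e-02  1.0076e+02]
blade 1852 [384.2 363.2] [58.  39.4] 6.3 0.0113
grip 1713 [529. 144.] [194.9  81.8] 87.6 0.0481
pad 11383 [429.3 366.3] [201.9 100.9] 9.7 0.0034
14.1 [0.4326 0.3687 0.173 ] [0.646, -0.0099, 1.4374, -0.0, 1.7009, -1.0464]
```

Straightedge lies flat on the pad. Now to the kings.

arm_command(motion=[[8,-30,-20,0,0,7,1],[12,-70,-40,0,0,14,1],[16,-110,-60,0,0,21,1],[20,-150,-65,0,0,28,1],[24,-190,-65,0,0,35,1],[28,-230,-65,0,0,42,1],[30,-270,-65,0,0,49,1],[32,-310,-65,0,0,56,1],[34,-345,-65,0,0,63,1],[34,-365,-65,0,0,70,1],[34,-365,-65,0,0,77,1],[34,-365,-65,0,0,84,1]])

```text
t: 15.1
tool_pos: [0.441, -0.0008, 0.2258]
tool_rot: [[-0.215, 0.977, 0.0], [0.977, 0.215, -0.0], [-0.0, 0.0, -1.0]]
ft_force: [0.2, 0.5, 0.6]
finger_gap: 0.0856
finger_force: 0.0
```

arm_command(motion=[[0,0,0,0,0,7,1],[0,0,0,0,0,14,1],[0,0,0,0,0,16.8,1],[0,0,0,0,0,16.8,1],[0,0,0,0,0,16.8,1]])

```text
t: 15.52
tool_pos: [0.441, 0.0007, 0.226]
tool_rot: [[0.065, 0.998, 0.0], [0.998, -0.065, -0.0], [-0.0, 0.0, -1.0]]
ft_force: [0.4, -0.3, -1.2]
finger_gap: 0.0857
finger_force: 0.0
```

```bash
cat > kg.py <<'E'
from h import *
import sys
c=cap('wrist');P=wcloud(c);I=c['img'].astype(int);cv2.imwrite('pics/%s.png'%sys.argv[1],c['img'])
np.savez('%s.npz'%sys.argv[1],P=P,img=c['img'])
o=c['obs'];print(o['t'],o['tool_pos'].round(4),np.degrees(np.arctan2(o['tool_rot'][1,1],o['tool_rot'][0,1])).round(2),round(o['finger_gap'],4),o['qpos'].round(4).tolist())
x,y,z=P[...,0],P[...,1],P[...,2]
def f(n,m,mn=60):
    k,l,s,_=cv2.connectedComponentsWithStats(m.astype(np.uint8))
    for i in range(1,k):
        if s[i,4]<mn:continue
        q=P[l==i];r=cv2.minAreaRect((q[:,:2]*1000).astype(np.float32));print(n,len(q),np.round(r[0],1),np.round(r[1],1),round(r[2],1),np.median(q[:,2]).round(4))
f('kinghead',(z>.042)&(z<.05)&(x<.485)&(x>.3)&(y<.2)&(y>-.28))
f('box',(z>.056)&(z<.066)&(y<-.15)&(x<.65),300)
f('rack',(z>.037)&(z<.0435)&(y<-.3)&(x<.65),200)
f('kingpocket',(z>.064)&(z<.08)&(y<-.32)&(x<.65))
E
python3 kg.py w8
```

```text
15.5167 [0.441  0.0007 0.226 ] -3.73 0.0857 [-0.0756, -0.3397, 1.6359, -0.0, 1.8453, -0.0105]
kinghead 314 [417.2  50.4] [20.8 21.7] 69.0 0.0462
kinghead 197 [ 411.3 -128.7] [21.4 19.5] 85.6 0.046
kinghead 211 [ 446.7 -210.9] [ 3.6 76.2] 85.9 0.0459
box 581 [ 483.3 -229.6] [ 36.8 152.2] 87.0 0.0596
```

View pics/w8.png

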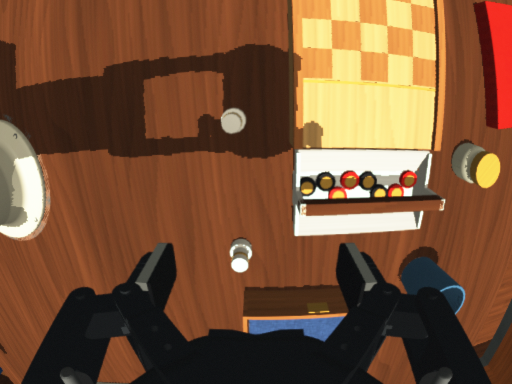

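arm_command(motion=[[25,-14,30,0,0,0,0.6],[48,-27,70,0,0,0,0.6],[48,-27,110,0,0,0,0.6],[48,-27,145,0,0,0,0.6],[48,-27,175,0,0,0,0.6],[48,-27,193,0,0,0,0.6],[48,-27,201,0,0,0,0.6],[48,-27,203,0,0,0,0.6],[48,-27,203,0,0,0,0.6],[48,-27,203,0,0,0,-0.3],[48,-27,203,0,0,0,-0.6],[48,-27,203,0,0,0,-1]], grip_force=50)

```text
t: 16.57
tool_pos: [0.4184, 0.0504, 0.0247]
tool_rot: [[0.067, 0.998, 0.003], [0.998, -0.067, 0.0], [0.0, 0.003, -1.0]]
ft_force: [0.3, 0.0, -0.7]
finger_gap: 0.0327
finger_force: 0.0
```

arm_command(motion=[[0,0,0,0,0,0,-1],[0,0,0,0,0,0,-1],[0,0,0,0,0,0,-1],[0,0,0,0,0,0,-1],[0,0,0,0,0,0,-1],[0,0,-20,0,0,0,-1],[0,0,-60,0,0,0,-1],[0,0,-100,0,0,0,-1],[0,0,-140,0,0,0,-1],[0,0,-160,0,0,0,-1],[0,0,-160,0,0,0,-1],[0,0,-160,0,0,0,-1]])

```text
t: 17.57
tool_pos: [0.4179, 0.0504, 0.1843]
tool_rot: [[0.067, 0.998, 0.003], [0.998, -0.067, 0.0], [0.0, 0.003, -1.0]]
ft_force: [0.1, 0.2, -1.2]
finger_gap: 0.0202
finger_force: 49.0
```

```bash
python3 -c "
from h import *
rel([.49,-.33,.18],Rt(-3.8))"
```

```text
row [-374.7   97.3    4.5] [ 0.16 -0.02 -0.04]
```

arm_command(motion=[[-15,4,0,0,0,0,-1],[-50,13,2,0,0,0,-1],[-90,23,4,0,0,0,-1],[-130,34,4,0,0,0,-1],[-170,44,4,0,0,0,-1],[-210,55,4,0,0,0,-1],[-250,65,4,0,0,0,-1],[-290,76,4,0,0,0,-1],[-325,85,4,0,0,0,-1],[-352,92,4,0,0,0,-1],[-370,96,4,0,0,0,-1],[-375,97,4,0,0,0,-1]])

```text
t: 18.57
tool_pos: [0.4878, -0.3325, 0.1752]
tool_rot: [[0.07, 0.998, -0.005], [0.998, -0.07, 0.003], [0.002, -0.005, -1.0]]
ft_force: [0.2, -0.9, -1.3]
finger_gap: 0.0203
finger_force: 49.0
```

arm_command(motion=[[0,0,0,0,0,0,-1],[0,0,0,0,0,0,-1],[0,0,0,0,0,0,-1]])

```text
t: 18.82
tool_pos: [0.4889, -0.3288, 0.1785]
tool_rot: [[0.066, 0.998, -0.001], [0.998, -0.066, 0.001], [0.001, -0.001, -1.0]]
ft_force: [-0.2, 1.0, 0.2]
finger_gap: 0.0205
finger_force: 49.0
```

```bash
python3 kg.py w9
```

```text
18.8167 [ 0.4889 -0.3288  0.1785] -3.77 0.0205 [-0.6501, 0.0587, 1.3578, 0.0004, 1.7263, -0.5842]
kinghead 166 [ 412.  -247.1] [65.5  2.1] 85.5 0.046
box 5214 [ 511.9 -283.2] [138.5 217.5] 86.1 0.0602
rack 370 [ 550.4 -344.9] [145.5  48.4] 17.2 0.0402
rack 219 [ 431.1 -335.7] [33.4 76.3] 56.0 0.0404
rack 554 [ 434.7 -375.9] [45.1 30. ] 88.5 0.0401
rack 1202 [ 555.7 -385. ] [44.5 69.8] 85.6 0.04
```

View pics/w9.png

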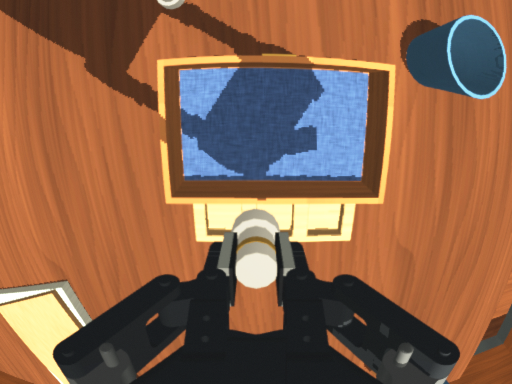

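arm_command(motion=[[-20,30,0,0,0,0,-1],[-40,60,0,0,0,0,-1],[-47,74,10,0,0,0,-1],[-47,74,40,0,0,0,-1],[-47,74,70,0,0,0,-1],[-47,74,90,0,0,0,-1],[-47,74,100,0,0,0,-1],[-47,74,108,0,0,0,-1],[-47,74,114,0,0,0,-1],[-47,74,120,0,0,0,-1],[-47,74,124,0,0,0,-1],[-47,74,126,0,0,0,-1]])

```text
t: 19.87
tool_pos: [0.56, -0.3822, 0.0537]
tool_rot: [[0.067, 0.998, 0.001], [0.998, -0.067, -0.001], [-0.001, 0.001, -1.0]]
ft_force: [0.5, -0.6, -1.7]
finger_gap: 0.0203
finger_force: 49.2
```

arm_command(motion=[[0,0,0.5,0,0,0,-1],[0,0,0.5,0,0,0,-1]])

```text
t: 20.03
tool_pos: [0.5598, -0.3823, 0.0531]
tool_rot: [[0.067, 0.998, 0.001], [0.998, -0.067, -0.0], [-0.0, 0.001, -1.0]]
ft_force: [-0.9, 0.3, -1.0]
finger_gap: 0.0199
finger_force: 49.2
```

```bash
python3 kg.py w10
```

```text
20.0333 [ 0.5598 -0.3823  0.0531] -3.84 0.0199 [-0.6493, 0.3331, 1.2711, -0.0, 1.5366, -0.5822]
kinghead 828 [ 411.9 -246.4] [66.5 12.7] 77.1 0.046
box 8024 [ 510.5 -299.8] [103.9 217.7] 86.1 0.0601
box 718 [ 560.1 -374.4] [ 9.5 47.2] 86.1 0.0622
rack 1757 [ 509. -320.] [ 52.9 206.2] 86.2 0.0403
rack 4530 [ 479.9 -379.8] [ 44.7 121. ] 86.1 0.0401
rack 734 [ 584.3 -380.5] [31.9 12.3] 85.9 0.0402
kingpocket 2625 [ 559.6 -381.8] [24.6 47.7] 85.6 0.0745
```

View pics/w10.png

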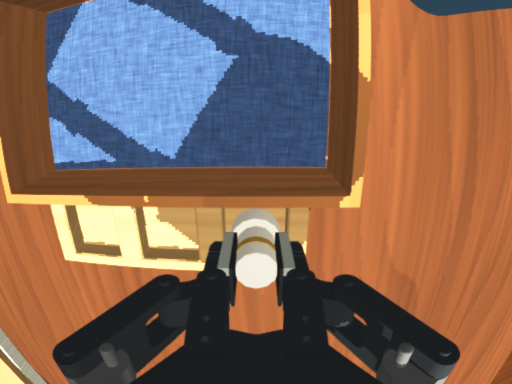

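arm_command(motion=[[0,0,2,0,0,0,-1],[0,0,4,0,0,0,-1],[0,0,4,0,0,0,-1],[0,0,4,0,0,0,0],[0,0,4,0,0,0,0],[0,0,4,0,0,0,0.1],[0,0,4,0,0,0,0.1],[0,0,4,0,0,0,0.1],[0,0,-30,0,0,0,0.1],[0,0,-70,0,0,0,0.1],[0,0,-110,0,0,0,0.1],[0,0,-130,0,0,0,0.1]])

```text
t: 21.08
tool_pos: [0.5606, -0.3828, 0.189]
tool_rot: [[0.067, 0.998, 0.006], [0.998, -0.067, -0.004], [-0.004, 0.006, -1.0]]
ft_force: [0.9, -0.8, 2.3]
finger_gap: 0.0473
finger_force: 0.0
```

```bash
python3 kg.py w11; python3 -c "
from h import *
rel([.4113,-.1287,.18],Rt(-3.8))"
```

```text
21.0833 [ 0.5606 -0.3828  0.189 ] -3.84 0.0473 [-0.6492, 0.2966, 1.0739, -0.0, 1.7639, -0.5822]
kinghead 333 [ 432.3 -230.8] [96.1 48.2] 38.6 0.0461
box 5016 [ 511.6 -283.1] [137.5 217.1] 86.2 0.0603
rack 3202 [ 504.9 -379.8] [ 48.1 170.3] 85.8 0.0402
rack 214 [ 560. -379.] [21.3 28.7] 83.8 0.0422
kingpocket 450 [ 559.2 -382.9] [20.9 21.1] 74.1 0.0723
row [ 244.2 -167.     9.3] [ 0.61  0.4  -0.04]
```

arm_command(motion=[[25,-17,0,0,0,0,0.1],[55,-38,3,0,0,0,0.6],[85,-58,6,0,0,0,0.6],[118,-80,8,0,0,0,0.6],[150,-102,8,0,0,0,0.6],[180,-123,8,0,0,0,0.6],[208,-142,8,0,0,0,0.6],[230,-157,8,0,0,0,0.6],[242,-165,8,0,0,0,0.6],[244,-167,8,0,0,0,0.6],[244,-167,8,0,0,0,0.6],[244,-167,8,0,0,0,0.6]])

```text
t: 22.13
tool_pos: [0.4097, -0.1279, 0.1745]
tool_rot: [[0.067, 0.998, 0.0], [0.998, -0.067, -0.0], [-0.0, 0.0, -1.0]]
ft_force: [1.3, -0.1, 0.3]
finger_gap: 0.0685
finger_force: 0.0
```

```bash
sed -i "s/y>-.28))/y>-.2))/" kg.py; python3 kg.py w12 | head -4
```

```text
22.1333 [ 0.4097 -0.1279  0.1745] -3.84 0.0685 [-0.3818, -0.3824, 1.7597, -0.0003, 1.7638, -0.3148]
kinghead 397 [ 410.7 -129.6] [20.9 21. ] 55.5 0.0463
box 783 [ 579.8 -230.2] [ 61.  134.6] 55.9 0.0598
box 808 [ 434.6 -265.4] [113.3  60.6] 85.8 0.06
```

arm_command(motion=[[-1.6,1,30,0,0,0,0.6],[-1.6,1,65,0,0,0,0.6],[-1.6,1,100,0,0,0,0.6],[-1.6,1,125,0,0,0,0.6],[-1.6,1,143,0,0,0,0.6],[-1.6,1,151,0,0,0,0.6],[-1.6,1,153,0,0,0,0.6],[-1.6,1,153,0,0,0,0.6],[-1.6,1,153,0,0,0,0],[-1.6,1,153,0,0,0,-0.6],[-1.6,1,153,0,0,0,-1],[-1.6,1,153,0,0,0,-1]])

```text
t: 23.18
tool_pos: [0.411, -0.1294, 0.0228]
tool_rot: [[0.067, 0.998, 0.002], [0.998, -0.067, -0.001], [-0.001, 0.002, -1.0]]
ft_force: [1.3, 0.3, 16.3]
finger_gap: 0.0206
finger_force: 47.1
```

arm_command(motion=[[0,0,0,0,0,0,-1],[0,0,0,0,0,0,-1],[0,0,0,0,0,0,-1],[0,0,0,0,0,0,-1]])

```text
t: 23.52
tool_pos: [0.411, -0.1294, 0.0228]
tool_rot: [[0.067, 0.998, 0.002], [0.998, -0.067, -0.001], [-0.001, 0.002, -1.0]]
ft_force: [0.8, 0.4, 5.4]
finger_gap: 0.0206
finger_force: 49.0
```

arm_command(motion=[[0,0,-20,0,0,0,-1],[0,0,-60,0,0,0,-1],[0,0,-100,0,0,0,-1],[0,0,-140,0,0,0,-1],[0,0,-160,0,0,0,-1],[0,0,-160,0,0,0,-1],[0,0,-160,0,0,0,-1]])

```text
t: 24.1
tool_pos: [0.4108, -0.1293, 0.1826]
tool_rot: [[0.067, 0.998, 0.002], [0.998, -0.067, -0.001], [-0.001, 0.002, -1.0]]
ft_force: [-0.2, -0.0, -0.5]
finger_gap: 0.0202
finger_force: 49.1
```

```bash
python3 -c "
from h import *
rel([.4516,-.3735,.18],Rt(-3.8))"
```

```text
row [-240.9   57.1    3. ] [ 0.13  0.04 -0.03]
```

arm_command(motion=[[-15,4,0,0,0,0,-1],[-45,11,2,0,0,0,-1],[-80,19,2,0,0,0,-1],[-115,27,2,0,0,0,-1],[-150,36,2,0,0,0,-1],[-185,44,2,0,0,0,-1],[-212,50,2,0,0,0,-1],[-230,55,2,0,0,0,-1],[-239,57,2,0,0,0,-1],[-241,57,2,0,0,0,-1],[-241,57,2,0,0,0,-1],[-241,57,2,0,0,0,-1]])

```text
t: 25.1
tool_pos: [0.4509, -0.3722, 0.179]
tool_rot: [[0.066, 0.998, -0.001], [0.998, -0.066, 0.001], [0.001, -0.001, -1.0]]
ft_force: [-0.1, -0.6, -1.1]
finger_gap: 0.0206
finger_force: 49.1
```

arm_command(motion=[[0,0,30,0,0,0,-1],[0,0,60,0,0,0,-1],[0,0,85,0,0,0,-1],[0,0,98,0,0,0,-1],[0,0,106,0,0,0,-1],[0,0,112,0,0,0,-1],[0,0,118,0,0,0,-1],[0,0,123,0,0,0,-1],[0,0,126,0,0,0,-1],[0,0,126,0,0,0,-1],[0,0,126,0,0,0,-1]])

```text
t: 26.02
tool_pos: [0.4512, -0.3736, 0.0541]
tool_rot: [[0.067, 0.998, 0.001], [0.998, -0.067, -0.001], [-0.0, 0.001, -1.0]]
ft_force: [-0.8, 1.1, 0.1]
finger_gap: 0.0204
finger_force: 49.1
```

```bash
python3 kg.py w13
```

```text
26.0167 [ 0.4512 -0.3736  0.0541] -3.84 0.0204 [-0.7497, 0.0905, 1.5462, -0.0, 1.5042, -0.6826]
box 8147 [ 511.  -299.8] [105.1 218.2] 85.9 0.0601
box 403 [ 555.3 -379.9] [22.7 13.8] 53.1 0.0611
box 434 [ 455.1 -366.4] [27.2  8.5] 0.9 0.0617
rack 1844 [ 509.9 -320.4] [ 53.2 206.3] 86.4 0.0404
rack 4414 [ 530.  -383.4] [ 44.3 120.4] 85.9 0.0402
rack 701 [ 426.7 -370.4] [32.3 12.6] 85.4 0.0403
kingpocket 967 [ 559.1 -382.8] [21.4 22.7] 47.6 0.0719
kingpocket 2740 [ 451.1 -372.6] [23.7 47.7] 85.8 0.0766
```

arm_command(motion=[[0,0,2,0,0,0,-1],[0,0,5,0,0,0,-1],[0,0,5,0,0,0,-1],[0,0,5,0,0,0,0],[0,0,5,0,0,0,0],[0,0,5,0,0,0,0.1],[0,0,5,0,0,0,0.1],[0,0,5,0,0,0,0.1],[0,0,-30,0,0,0,0.1],[0,0,-70,0,0,0,0.1],[0,0,-110,0,0,0,0.1],[0,0,-130,0,0,0,0.1]])

```text
t: 27.07
tool_pos: [0.4519, -0.3742, 0.1897]
tool_rot: [[0.067, 0.998, 0.005], [0.998, -0.067, -0.005], [-0.004, 0.005, -1.0]]
ft_force: [-0.5, -0.8, 1.1]
finger_gap: 0.0469
finger_force: 0.0
```

```bash
python3 kg.py w14 | grep -e pocket -e '^2'; cat > ik.py <<'E'
import numpy as np
from scipy.optimize import least_squares
from scipy.spatial.transform import Rotation as Ro
# model: base yaw, shoulder (offset a1,d h), upper L1, forearm L2 (+offset), wrist roll, pitch, flange, tool L3; data
D=[([1.1853,.0911,1.2307,0,1.8198,-.0567],[.19375,.56787,.23126]),([0.6555, 0.0043, 1.3393, 0.0003, 1.7977, -1.0073],[.4292,.3731,.2205]),
([0.2814, 0.1509, 1.312, 0.0009, 1.6801, -1.2438],[.5873,.2054,.1487]),([0.2692, 0.1808, 1.4379, 0.0, 1.5203, -1.2557],[.5897,.1979,.0595]),
([0.1099, 0.1054, 1.5272, -0.0011, 1.5087, -1.4144],[.5835,.0982,.0558]),([-0.0756, -0.3397, 1.6359, -0.0, 1.8453, -0.0105],[.441,.0007,.226]),
([-0.6501, 0.0587, 1.3578, 0.0004, 1.7263, -0.5842],[.4889,-.3288,.1785]),([-0.6493, 0.3331, 1.2711, -0.0, 1.5366, -0.5822],[.5598,-.3823,.0531]),
([-0.7497, 0.0905, 1.5462, -0.0, 1.5042, -0.6826],[.4512,-.3736,.0541]),([-0.3818, -0.3824, 1.7597, -0.0003, 1.7638, -0.3148],[.4097,-.1279,.1745])]
def fk(q,p):
    h,a,L1,o,L2,off,L3=p
    E=lambda ax,t:Ro.from_euler(ax,t).as_matrix()
    R=E('z',q[0]);x=np.array([0,0,h])+R@[a,off,0]
    R=R@E('y',q[1]);x=x+R@[0,0,L1]        # pitch about y, upper arm up at 0
    R=R@E('y',q[2]);x=x+R@[o,0,L2]
    R=R@E('z',q[3])@E('y',q[4]);x=x+R@[0,0,L3]
    return x,R@E('z',q[5])
def fit():
    r=least_squares(lambda p:np.concatenate([fk(q,p)[0]-t for q,t in D]),[.3,0,.4,0,.4,.03,.25],x_scale=.1)
    return r.x,np.sqrt(np.mean(r.fun**2))
if __name__=='__main__':
    p,e=fit();print(p.round(4),e); print(fk(D[0][0],p)[1].round(3)); print(fk(D[5][0],p)[1].round(3))
E
python3 ik.py
```

```text
27.0667 [ 0.4519 -0.3742  0.1897] -3.83 0.0469 [-0.7496, 0.0443, 1.3531, -0.0, 1.7373, -0.6827]
kingpocket 446 [ 450.8 -373.5] [21.  20.5] 84.9 0.0723
kingpocket 394 [ 559.1 -382.4] [21.5 20.8] 43.9 0.0721
[ 1.502e-01 -1.000e-04  3.726e-01  9.690e-02  5.586e-01  3.400e-02
  3.337e-01] 2.9769149254783103e-05
[[-0.323 -0.946 -0.   ]
 [-0.946  0.323 -0.   ]
 [ 0.     0.    -1.   ]]
[[-0.998  0.065  0.   ]
 [ 0.065  0.998 -0.   ]
 [-0.    -0.    -1.   ]]
```

```bash
cat > plan.py <<'E'
from ik import *
p,_=fit()
lo=np.array([-2.87,-.86,.17,-1.51,.06,-2.65]);hi=np.array([2.87,2.18,2.46,4.65,2.69,2.65])
def fkt(q):
    x,R=fk(q,p);return x,np.c_[R[:,1],-R[:,0],R[:,2]]
def ik(x,R,q0):
    f=lambda q:np.concatenate([(fkt(q)[0]-x)*10,Ro.from_matrix(fkt(q)[1].T@R).as_rotvec()])
    r=least_squares(f,np.clip(q0,lo+.01,hi-.01),bounds=(lo,hi));return r.x,np.abs(r.fun).max()
def Rt(az,tilt=0):
    a=np.radians(az); y=np.array([np.cos(a),np.sin(a),0]); z=np.array([0,0,-1.]); x=np.cross(y,z)
    return np.c_[x,y,z]@Ro.from_euler('x',tilt,degrees=True).as_matrix()
if __name__=='__main__':
    C=np.array([.5119,-.2832]);ey=np.array([.068,.9977])
    for az in(86.1,-93.9):
      for sgn in(1,-1):       # +: tool z toward -ey
        print('az',az,'sgn',sgn)
        q=np.array([-.5,.1,1.2,0,1.7,np.radians(-30-az) if az>0 else 1.0])
        for th in range(0,81,10):
            s=sgn if az>0 else -sgn
            R=Rt(az,0); t=th*s
            # choose sign so that z tips to -sgn*ey
            for tt in(t,-t):
                R=Rt(az,tt)
                if th==0 or np.sign(R[1,2])==-sgn:break
            H=np.array([*(C+ey*(.005*sgn)),.15+.05*(1-th/80)])
            x=H+R[:,2]*.019
            q,e=ik(x,R,q);print(th,round(e,4),q.round(2))
E
python3 plan.py
```

```text
az 86.1 sgn 1
0 0.0 [-0.56  0.04  1.37 -0.    1.73 -2.06]
10 0.0 [-0.47 -0.01  1.45 -0.16  1.64 -1.99]
20 0.0 [-0.38 -0.05  1.52 -0.33  1.56 -1.9 ]
30 0.0 [-0.29 -0.07  1.59 -0.51  1.5  -1.79]
40 0.0 [-0.21 -0.07  1.66 -0.69  1.47 -1.67]
50 0.0 [-0.14 -0.05  1.72 -0.88  1.46 -1.54]
60 0.0 [-0.08  0.    1.76 -1.06  1.47 -1.41]
70 0.0 [-0.03  0.07  1.8  -1.23  1.5  -1.28]
80 0.0 [-0.01  0.16  1.82 -1.39  1.56 -1.15]
az 86.1 sgn -1
0 0.0 [-0.57  0.05  1.36 -0.    1.73 -2.07]
10 0.0 [-0.65  0.12  1.31  0.15  1.81 -2.12]
20 0.0 [-0.72  0.2   1.26  0.29  1.89 -2.16]
30 0.0 [-0.78  0.29  1.21  0.42  1.97 -2.18]
40 0.0 [-0.83  0.38  1.17  0.55  2.05 -2.18]
50 0.0 [-0.87  0.47  1.13  0.68  2.13 -2.17]
60 0.0 [-0.89  0.56  1.1   0.81  2.2  -2.15]
70 0.0 [-0.92  0.65  1.08  0.95  2.27 -2.12]
80 0.0 [-0.93  0.74  1.06  1.09  2.33 -2.08]
az -93.9 sgn 1
0 0.0 [-0.56  0.04  1.37 -0.    1.73  1.08]
10 0.0 [-0.47 -0.01  1.45 -0.16  1.64  1.15]
20 0.0 [-0.38 -0.05  1.52 -0.33  1.56  1.24]
30 0.0 [-0.29 -0.07  1.59 -0.51  1.5   1.35]
40 0.0 [-0.21 -0.07  1.66 -0.69  1.47  1.47]
50 0.0 [-0.14 -0.05  1.72 -0.88  1.46  1.6 ]
60 0.0 [-0.08  0.    1.76 -1.06  1.47  1.74]
70 0.0 [-0.03  0.07  1.8  -1.23  1.5   1.87]
80 0.0 [-0.01  0.16  1.82 -1.39  1.56  1.99]
az -93.9 sgn -1
0 0.0 [-0.57  0.05  1.36 -0.    1.73  1.07]
10 0.0 [-0.65  0.12  1.31  0.15  1.81  1.02]
20 0.0 [-0.72  0.2   1.26  0.29  1.89  0.98]
30 0.0 [-0.78  0.29  1.21  0.42  1.97  0.96]
40 0.0 [-0.83  0.38  1.17  0.55  2.05  0.96]
50 0.0 [-0.87  0.47  1.13  0.68  2.13  0.97]
60 0.0 [-0.89  0.56  1.1   0.81  2.2   0.99]
70 0.0 [-0.92  0.65  1.08  0.95  2.27  1.02]
80 0.0 [-0.93  0.74  1.06  1.09  2.33  1.06]
```

```bash
python3 -c "
from h import *
rel([.577,-.047,.2],Rt(-92.6))"
```

```text
row [335.5 102.1  -8.6] [ 7.700e-01 -7.000e-02  8.876e+01]
```

arm_command(motion=[[10,3,-5,0,0,3,0.1],[40,12,-10,0,0,10,1],[75,23,-10,0,0,17,1],[110,34,-10,0,0,24,1],[145,45,-10,0,0,31,1],[180,55,-10,0,0,38,1],[215,66,-10,0,0,45,1],[250,76,-10,0,0,52,1],[285,87,-10,0,0,59,1],[310,95,-10,0,0,66,1],[330,101,-10,0,0,73,1],[335,102,-10,0,0,80,1]])

```text
t: 28.12
tool_pos: [0.5759, -0.0424, 0.1929]
tool_rot: [[0.993, 0.118, -0.0], [0.118, -0.993, 0.001], [-0.0, -0.001, -1.0]]
ft_force: [-0.3, -1.0, -0.7]
finger_gap: 0.0856
finger_force: 0.0
```

arm_command(motion=[[0,0,0,0,0,7,1],[0,0,0,0,0,8.8,1],[0,0,0,0,0,8.8,1],[0,0,0,0,0,8.8,1]])

```text
t: 28.45
tool_pos: [0.5751, -0.0459, 0.1932]
tool_rot: [[1.0, -0.031, -0.0], [-0.031, -1.0, 0.0], [-0.0, -0.0, -1.0]]
ft_force: [-0.2, -0.3, -0.1]
finger_gap: 0.0855
finger_force: 0.0
```

```bash
cat > tr.py <<'E'
from h import *
import sys
c=cap('wrist');P=wcloud(c);I=c['img'].astype(int);cv2.imwrite('pics/%s.png'%sys.argv[1],c['img'])
o=c['obs'];print(o['t'],o['tool_pos'].round(4),np.degrees(np.arctan2(o['tool_rot'][1,1],o['tool_rot'][0,1])).round(2),round(o['finger_gap'],4),o['qpos'].round(4).tolist())
x,y,z=P[...,0],P[...,1],P[...,2]
def f(n,m,mn=200):
    k,l,s,_=cv2.connectedComponentsWithStats(m.astype(np.uint8))
    for i in range(1,k):
        if s[i,4]<mn:continue
        q=P[l==i];r=cv2.minAreaRect((q[:,:2]*1000).astype(np.float32));print(n,len(q),np.round(r[0],1),np.round(r[1],1),round(r[2],1),np.median(q[:,2]).round(4))
near=(abs(x-.577)<.13)&(abs(y+.047)<.1)
f('handle',near&(z>.07)&(z<.09)&(I[...,0]<130))
f('traywhite',near&(z>.004)&(z<.038)&(I[...,0]>140)&(y<0.02))
f('rim',near&(z>.0325)&(z<.037),40)
E
python3 tr.py w15
```

```text
28.45 [ 0.5751 -0.0459  0.1932] -91.8 0.0855 [-0.1386, 0.0249, 1.3667, 0.0, 1.7505, 1.4635]
handle 2704 [572.8 -46. ] [ 14.3 175.2] 87.4 0.0804
traywhite 1931 [631.7 -14.3] [50.8 71.7] 86.3 0.0198
traywhite 5555 [574.8 -79. ] [ 47.3 179.9] 87.3 0.0211
traywhite 1063 [512.2  -6.4] [56.  44.7] 9.8 0.0257
rim 829 [577.1 -14. ] [ 47.8 180.8] 87.5 0.034
rim 72 [663.2 -67.6] [16.   4.1] 88.9 0.0363
rim 686 [573.7 -84.3] [ 45.5 181.9] 83.1 0.0339
```

View pics/w15.png

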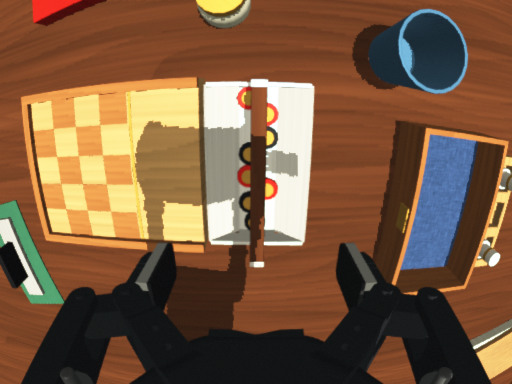

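arm_command(motion=[[1,0.3,30,0,0,0.8,1],[1,0.3,60,0,0,0.8,1],[1,0.3,90,0,0,0.8,1],[1,0.3,115,0,0,0.8,1],[1,0.3,132,0,0,0.8,1],[1,0.3,140,0,0,0.8,1],[1,0.3,141,0,0,0.8,1],[1,0.3,141,0,0,0.8,1],[1,0.3,141,0,0,0.8,0],[1,0.3,141,0,0,0.8,-0.5],[1,0.3,141,0,0,0.8,-1],[1,0.3,141,0,0,0.8,-1]], grip_force=110)

```text
t: 29.5
tool_pos: [0.5768, -0.0464, 0.0538]
tool_rot: [[0.999, -0.047, 0.002], [-0.047, -0.999, -0.0], [0.002, 0.0, -1.0]]
ft_force: [-0.7, 0.2, -0.4]
finger_gap: 0.0386
finger_force: 0.0
```

arm_command(motion=[[0,0,0,0,0,0,-1],[0,0,0,0,0,0,-1],[0,0,0,0,0,0,-1],[0,0,0,0,0,0,-1],[0,0,0,0,0,0,-1],[0,0,-5,0,0,0,-1],[0,0,-15,0,0,0,-1],[0,0,-30,0,0,0,-1],[0,0,-50,0,0,0,-1],[0,0,-75,0,0,0,-1],[0,0,-100,0,0,0,-1],[0,0,-120,0,0,0,-1]])

```text
t: 30.5
tool_pos: [0.5761, -0.0461, 0.1747]
tool_rot: [[0.999, -0.047, 0.001], [-0.047, -0.999, 0.0], [0.001, -0.0, -1.0]]
ft_force: [0.3, 0.4, -4.3]
finger_gap: 0.0123
finger_force: 107.4
```

```bash
python3 -c "
from h import *
C=np.array([.5119,-.2832])+np.array([.068,.9977])*-.007
rel([C[0],C[1],.171],Rt(-93.9));print(robot.get_obs()['finger_gap'],robot.get_obs()['ft_force'])"; python3 tr.py w16
```

```text
row [-53.2 246.8   3.6] [-0.02 -0.03  1.22]
0.012310207158747352 [ 0.27135231  0.39794363 -4.28288782]
30.5 [ 0.5761 -0.0461  0.1747] -92.68 0.0123 [-0.1389, 0.0271, 1.3971, 0.0003, 1.7168, 1.4786]
```

View pics/w16.png

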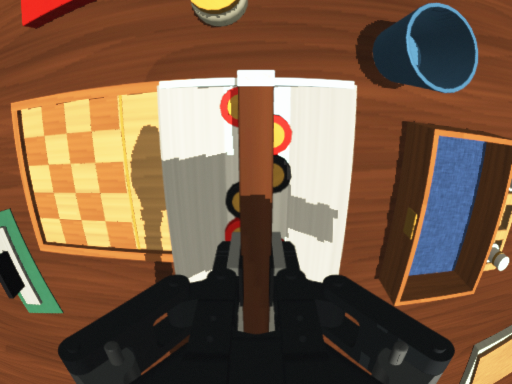

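arm_command(motion=[[-3,12,0,0,0,0,-1],[-8,35,0,0,0,0,-1],[-13,61,0,0,0,0,-1],[-19,88,0,0,0,0.5,-1],[-25,115,0,0,0,0.5,-1],[-31,143,0,0,0,0.8,-1],[-37,170,0,0,0,1,-1],[-42,196,0,0,0,1,-1],[-47,218,0,0,0,1.2,-1],[-51,235,0,0,0,1.2,-1],[-53,245,0,0,0,1.2,-1],[-53,247,0,0,0,1.2,-1]])

```text
t: 31.55
tool_pos: [0.5102, -0.2922, 0.1705]
tool_rot: [[0.998, -0.07, -0.003], [-0.07, -0.998, 0.001], [-0.003, -0.001, -1.0]]
ft_force: [-0.3, 0.2, -3.6]
finger_gap: 0.0121
finger_force: 107.7
```

arm_command(motion=[[0,0,8,0,0,0,-1],[0,0,18,0,0,0,-1],[0,0,28,0,0,0,-1],[0,0,37,0,0,0,-1],[0,0,42,0,0,0,-1],[0,0,45,0,0,0,-1],[0,0,45,0,0,0,-1],[0,0,45,0,0,0,-1]])

```text
t: 32.22
tool_pos: [0.5118, -0.2904, 0.1277]
tool_rot: [[0.998, -0.067, 0.0], [-0.067, -0.998, -0.0], [0.0, 0.0, -1.0]]
ft_force: [1.1, 0.7, -3.2]
finger_gap: 0.0128
finger_force: 107.7
```

```bash
python3 - <<'E'
from h import *
C=np.array([.5119,-.2832]);ey=np.array([.068,.9977]);o=robot.get_obs()
print(o['t'],o['tool_pos'],(o['tool_pos'][:2]-C)@ey,(o['tool_pos'][:2]-C)@[.9977,-.068],o['finger_gap'],o['qpos'].round(3))
c=cap('wrist');P=wcloud(c);z=P[...,2]
for n,m in(('box',(z>.056)&(z<.066)),('rim',(z>.10)&(z<.113))):
    k,l,s,_=cv2.connectedComponentsWithStats(m.astype(np.uint8))
    for i in range(1,k):
        if s[i,4]>300:
            q=P[l==i];print(n,len(q),cv2.minAreaRect((q[:,:2]*1000).astype(np.float32)),np.median(q[:,2]))
c=cap('scene');im=c['img'][130:290,90:330];cv2.imwrite('pics/s2.png',cv2.resize(im,None,fx=3,fy=3))
E
```

```text
32.2167 [ 0.51179784 -0.29039382  0.1276854 ] -0.0071842175087694984 0.00038725561894556963 0.012819739451309396 [-0.574  0.064  1.442 -0.     1.635  1.064]
box 2367 ((531.2603759765625, -283.97686767578125), (136.46273803710938, 177.74462890625), 85.59668731689453) 0.06037943648047739
rim 4556 ((541.9725952148438, -242.98516845703125), (44.493228912353516, 139.99581909179688), 71.49442291259766) 0.1055183210945309
rim 4788 ((535.749755859375, -339.6544189453125), (139.94534301757812, 45.25148010253906), 10.910853385925293) 0.10578570330678784
```

View pics/s2.png

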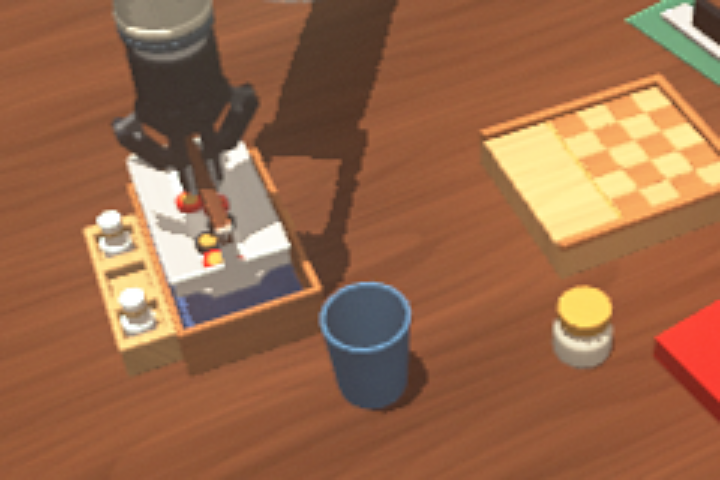

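arm_command(motion=[[0,-0.8,0,2.5,0,0,-1],[0,-1.9,-0.1,6,0,0,-1],[0,-3.3,-0.3,10,0,0,-1],[0,-4.9,-0.6,15,0,0,-1],[0,-6.5,-1.1,20,0,0,-1],[0,-8,-1.8,25,0,0,-1],[0,-9.5,-2.5,30,0,0,-1],[0,-10.9,-3.4,35,0,0,-1],[0,-12.2,-4.4,40,0,0,-1],[0,-13.4,-5.6,45,0,0,-1],[0,-13.4,-5.6,45,0,0,-1],[0,-13.4,-5.6,45,0,0,-1]])

```text
t: 33.32
tool_pos: [0.5124, -0.2783, 0.1318]
tool_rot: [[0.998, -0.05, 0.048], [-0.069, -0.707, 0.704], [-0.002, -0.706, -0.708]]
ft_force: [0.1, 0.1, -3.4]
finger_gap: 0.0123
finger_force: 108.0
```

```bash
python3 - <<'E'
from h import *
C=np.array([.5119,-.2832]);ey=np.array([.068,.9977]);o=robot.get_obs();H=o['tool_pos']-.0185*o['tool_rot'][:,2]
print(o['t'],H,(H[:2]-C)@ey,o['tool_rot'].round(3),o['finger_gap'],o['qpos'].round(3),o['ft_force'])
E
```

```text
33.3167 [ 0.51151184 -0.29136845  0.14488972] -0.008176060998122955 [[ 0.998 -0.05   0.048]
 [-0.069 -0.707  0.704]
 [-0.002 -0.706 -0.708]] 0.01227361240306717 [-0.855  0.451  1.16   0.6    2.061  0.929] [ 0.05310264  0.09987351 -3.42807637]
```

arm_command(motion=[[0,-1,0,3,0,0,-1],[0,-2,-0.1,6,0,0,-1],[0,-3,-0.2,9,0,0,-1],[0,-4,-0.4,12,0,0,-1],[0,-4.9,-0.6,15,0,0,-1],[0,-5.9,-0.9,18,0,0,-1],[0,-6.8,-1.3,21,0,0,-1],[0,-7.7,-1.6,24,0,0,-1],[0,-8.6,-2.1,27,0,0,-1],[0,-9.5,-2.5,30,0,0,-1],[0,-10.3,-3.1,33,0,0,-1],[0,-10.9,-3.4,35,0,0,-1]])

```text
t: 34.32
tool_pos: [0.5136, -0.2714, 0.1442]
tool_rot: [[0.998, -0.011, 0.066], [-0.067, -0.176, 0.982], [0.001, -0.984, -0.176]]
ft_force: [0.2, -0.0, -2.2]
finger_gap: 0.012
finger_force: 108.3
```

arm_command(motion=[[0,0,0,0,0,0,-1],[0,0,0,0,0,0,-1],[0,0,0,0,0,0,-1],[0,0,0,0,0,0,-1],[0,0,0,0,0,0,-1],[0,0,0,0,0,0,-1],[0,0,0,0,0,0,-1],[0,0,0,0,0,0,-1],[0,0,0,0,0,0,-1],[0,0,0,0,0,0,-1],[0,0,0,0,0,0,-1],[0,0,0,0,0,0,-1]])

```text
t: 35.32
tool_pos: [0.5129, -0.2719, 0.1432]
tool_rot: [[0.998, -0.012, 0.067], [-0.068, -0.173, 0.983], [-0.0, -0.985, -0.174]]
ft_force: [0.6, 0.2, -2.1]
finger_gap: 0.012
finger_force: 108.3
```

```bash
cat > cc.py <<'E'
from h import *
from scipy.spatial.transform import Rotation
o=robot.get_obs();H=o['tool_pos']-.0185*o['tool_rot'][:,2]
print(o['t'],H.round(4),o['tool_rot'][:,2].round(3),round(o['finger_gap'],4),o['ft_force'].round(1))
for n in('scene','side','wrist'):
    c=cap(n);P=wcloud(c) if n=='wrist' else cloud(c);I=c['img'].astype(int);cv2.imwrite(f'pics/cc_{n}_{o["t"]:.1f}.png',c['img'])
    B,G,R=I[...,0],I[...,1],I[...,2];yl=(R>130)&(G>90)&(B<60)&(P[...,2]<.12)&(P[...,2]>-.02);rd=(R>130)&(G<60)&(B<60)&(P[...,2]>-.02)&(P[...,0]<.75)
    for nm,m in(('brass',yl),('red',rd)):
        k,l,s,_=cv2.connectedComponentsWithStats(m.astype(np.uint8))
        print(n,nm,[(P[l==i].mean(0)*1000).round().astype(int).tolist()+[int(s[i,4])] for i in range(1,k) if 4<s[i,4]<600][:20])
    print(n,'counters',[([round(a) for a in d['rect']],round(d['score'],2),(P[int(d['rect'][1]+d['rect'][3]/2),int(d['rect'][0]+d['rect'][2]/2)]*1000).round().astype(int).tolist()) for d in robot.look_for(n,'counter0') if d['score']>.3])
E
python3 cc.py
```

```text
35.3167 [ 0.5117 -0.2901  0.1464] [ 0.067  0.983 -0.174] 0.012 [ 0.6  0.2 -2.1]
scene brass [[-377, 447, 111, 8], [-374, 387, 113, 9], [-374, 417, 19, 313], [138, 796, 0, 13], [143, 693, 0, 7], [-214, -609, 1, 5], [387, 459, -1, 6], [383, 277, -2, 5], [405, 274, -1, 13], [402, 298, -1, 8], [397, 244, 1, 5], [401, 188, -1, 7], [774, 653, 84, 6], [398, 115, -1, 41], [409, 151, 0, 13], [526, 231, 44, 5], [429, 159, -1, 5], [553, 363, -1, 28], [386, 62, -2, 8], [395, 37, -1, 13]]
scene red [[737, 823, 55, 24], [668, 615, 55, 38], [739, 620, 54, 11], [494, -317, 16, 14]]
scene counters [([152, 212, 9, 9], 0.61, [498, -308, 22]), ([145, 202, 8, 6], 0.48, [432, -310, 15]), ([153, 207, 9, 4], 0.39, [465, -295, 15]), ([129, 227, 13, 15], 0.34, [570, -386, 59])]
side brass []
side red []
side counters []
wrist brass [[735, -18, 60, 5], [674, 92, 48, 106], [621, -290, 54, 73], [662, 94, 41, 19], [607, -289, 15, 19], [601, -288, 15, 19], [596, -296, 15, 7], [593, -290, 15, 5], [578, -350, 60, 5], [575, -351, 61, 5], [573, -350, 60, 5], [570, -350, 60, 5], [566, -347, 56, 18], [529, -352, 60, 9], [489, -348, 60, 10], [487, -350, 63, 16]]
wrist red [[602, -294, 14, 437]]
wrist counters [([445, 215, 30, 41], 0.97, [519, -304, 26]), ([442, 256, 29, 34], 0.96, [493, -306, 21]), ([416, 288, 38, 29], 0.88, [467, -300, 26]), ([456, 76, 36, 42], 0.82, [602, -294, 15]), ([447, 167, 34, 42], 0.77, [548, -302, 28]), ([482, 142, 24, 44], 0.65, [564, -312, 14]), ([452, 292, 16, 16], 0.56, [473, -312, 15])]
```

arm_command(motion=[[0,-10,-2,0,0,0,-1],[0,-25,-4,0,0,0,-1],[0,-30,-5,0,0,0,-1],[0,-28.3,-5.1,-5,0,0,-1],[0,-26,-5.5,-11,0,0,-1],[0,-24,-6,-17,0,0,-1],[0,-22,-6.5,-23,0,0,-1],[0,-20.5,-7.5,-29,0,0,-1],[0,-19,-8.5,-35,0,0,-1],[0,-17.5,-9.8,-41,0,0,-1],[0,-16,-11.5,-47,0,0,-1],[0,-15,-13,-53,0,0,-1]])

```text
t: 36.62
tool_pos: [0.5122, -0.2826, 0.1617]
tool_rot: [[0.998, -0.06, 0.032], [-0.068, -0.892, 0.448], [0.002, -0.449, -0.894]]
ft_force: [0.1, 1.2, -2.8]
finger_gap: 0.0119
finger_force: 108.1
```

arm_command(motion=[[0,2,-0.1,-6,0,0,-1],[0,3.9,-0.4,-12,0,0,-1],[0,5.9,-0.9,-18,0,0,-1],[0,7.7,-1.6,-24,0,0,-1],[0,8.6,-2,-27,0,0,-1],[0,8.6,-2,-27,0,0,-1],[0,8.6,-2,-27,0,0,-1]])

```text
t: 37.2
tool_pos: [0.5118, -0.2893, 0.1588]
tool_rot: [[0.998, -0.066, 0.001], [-0.066, -0.998, 0.002], [0.001, -0.002, -1.0]]
ft_force: [-0.3, -0.4, -2.8]
finger_gap: 0.0125
finger_force: 108.1
```

```bash
python3 cc.py | grep -v -e brass -e side; python3 -c "
from h import *
rel([.5761,-.0463,.17],Rt(-92.6))"
```

```text
37.2 [ 0.5117 -0.2893  0.1773] [ 0.001  0.002 -1.   ] 0.0125 [-0.3 -0.4 -2.8]
scene red [[729, 834, 56, 7], [744, 814, 54, 9], [675, 604, 55, 18], [739, 619, 54, 14], [566, -316, 13, 13]]
scene counters []
wrist red []
wrist counters []
row [  47.6 -249.   -12.1] [-0.07  0.05 -1.37]
```

arm_command(motion=[[2,-10,-5,0,0,0,-1],[6,-32,-12,0,0,0,-1],[11,-58,-12,0,0,-0.5,-1],[16,-85,-12,0,0,-0.5,-1],[21,-112,-12,0,0,-0.8,-1],[26,-140,-12,0,0,-0.8,-1],[32,-168,-12,0,0,-1,-1],[37,-195,-12,0,0,-1.2,-1],[42,-219,-12,0,0,-1.4,-1],[46,-237,-12,0,0,-1.4,-1],[47.6,-247,-12,0,0,-1.4,-1],[47.6,-249,-12,0,0,-1.4,-1]])

```text
t: 38.5
tool_pos: [0.5763, -0.0434, 0.1704]
tool_rot: [[0.999, -0.041, -0.0], [-0.041, -0.999, 0.001], [-0.0, -0.001, -1.0]]
ft_force: [0.3, -0.1, -2.6]
finger_gap: 0.012
finger_force: 108.1
```

arm_command(motion=[[0,0,10,0,0,0,-1],[0,0,28,0,0,0,-1],[0,0,48,0,0,0,-1],[0,0,65,0,0,0,-1],[0,0,75,0,0,0,-1],[0,0,75,0,0,0,-1],[0,0,75,0,0,0,-1]])

```text
t: 39.08
tool_pos: [0.5755, -0.0463, 0.0947]
tool_rot: [[0.999, -0.045, -0.001], [-0.045, -0.999, -0.0], [-0.001, 0.0, -1.0]]
ft_force: [0.3, -0.3, -2.3]
finger_gap: 0.012
finger_force: 108.1
```

```bash
python3 -c "
from h import *
rel([.5763,-.0466,.0535],Rt(-92.6))
o=robot.get_obs();print(o['tool_pos'])
c=cap('wrist');P=wcloud(c);I=c['img'];z=P[...,2]
for a in (.05,.056,.062,.068):
    m=(z>a)&(z<a+.006)&(abs(P[...,0]-.576)<.1)&(P[...,1]<.03)&(P[...,1]>-.13)&(I[...,0]>140)
    q=P[m]; print(a,len(q),cv2.minAreaRect((q[:,:2]*1000).astype(np.float32)) if len(q)>10 else 0)
"
```

```text
row [ 0.8  0.3 41.1] [0.   0.08 0.04]
[ 0.57554641 -0.04626276  0.09465029]
0.05 2321 ((596.8264770507812, -46.75141143798828), (67.79470825195312, 129.4478302001953), 88.16423034667969)
0.056 2770 ((594.6356201171875, -45.930442810058594), (80.96312713623047, 133.00845336914062), 87.31041717529297)
0.062 2933 ((594.535400390625, -45.947364807128906), (94.76671600341797, 133.38400268554688), 87.58386993408203)
0.068 3378 ((596.5963134765625, -46.5886344909668), (112.69589233398438, 132.3089141845703), 87.55487060546875)
```

arm_command(motion=[[0.6,1,12,0,0,0,-1],[0.6,1,24,0,0,0,-1],[0.6,1,32,0,0,0,-1],[0.6,1,37,0,0,0,-1],[0.6,1,39,0,0,0,-1],[0.6,1,40.5,0,0,0,-1],[0.6,1,40.5,0,0,0,-1],[0.6,1,40.5,0,0,0,-1]])

```text
t: 39.8
tool_pos: [0.5769, -0.0464, 0.0551]
tool_rot: [[0.999, -0.043, 0.001], [-0.043, -0.999, -0.0], [0.001, 0.0, -1.0]]
ft_force: [0.6, -0.4, -2.0]
finger_gap: 0.012
finger_force: 108.1
```

arm_command(motion=[[0,0,0,0,0,0,-0.4],[0,0,0,0,0,0,0],[0,0,0,0,0,0,0.5],[0,0,0,0,0,0,1],[0,0,0,0,0,0,1],[0,0,0,0,0,0,1],[0,0,-15,0,0,0,1],[0,0,-50,0,0,0,1],[0,0,-90,0,0,0,1],[0,0,-130,0,0,0,1],[0,0,-150,0,0,0,1],[0,0,-150,0,0,0,1]])

```text
t: 40.8
tool_pos: [0.5787, -0.0467, 0.2124]
tool_rot: [[0.999, -0.043, 0.011], [-0.043, -0.999, -0.002], [0.011, 0.001, -1.0]]
ft_force: [0.6, 0.6, 0.7]
finger_gap: 0.0856
finger_force: 0.0
```

```bash
python3 tr.py w20; python3 cc.py; python3 - <<'E'
import numpy as np
from h import *
from fit import fits
for n in('side','scene'):
    c=cap(n);fits(cloud(c),c['img'],n)
E
```

```text
40.8 [ 0.5787 -0.0467  0.2124] -92.49 0.0856 [-0.1392, 0.025, 1.3328, -0.0, 1.7723, 1.475]
handle 2348 [574.  -45.5] [ 14. 176.] 87.6 0.0803
traywhite 2439 [581.  -11.2] [ 50.6 173.5] 86.8 0.0116
traywhite 5443 [575.  -78.1] [ 48.2 179.9] 87.7 0.0192
traywhite 894 [512.8  -8.4] [49.8 48.9] 87.3 0.0256
rim 701 [578.  -13.5] [ 47.8 179.6] 87.5 0.034
rim 684 [575.  -78.2] [ 47.8 179.9] 87.5 0.034
40.85 [ 0.5778 -0.0466  0.2273] [ 0.007 -0.001 -1.   ] 0.0854 [ 0.6 -0.4 -1. ]
scene brass [[-166, 821, 0, 9], [-107, 835, 0, 19], [-106, 773, -1, 23], [-136, 613, 0, 7], [29, 864, 0, 20], [-45, 715, -2, 5], [28, 830, -1, 9], [54, 770, -1, 30], [-85, 546, -1, 5], [-19, 636, -1, 16], [-31, 593, 0, 5], [53, 687, 0, 10], [51, 719, -2, 6], [149, 864, 0, 8], [5, 587, -2, 8], [122, 805, -1, 5], [39, 595, 1, 5], [57, 627, 1, 5], [111, 739, -2, 9], [109, 692, -1, 5]]
scene red [[743, 818, 52, 6], [675, 603, 55, 18], [739, 617, 55, 13], [492, -318, 12, 10]]
scene counters [([152, 215, 10, 5], 0.61, [1380, -446, 942]), ([143, 204, 10, 3], 0.57, [430, -316, 12]), ([152, 205, 9, 8], 0.48, [464, -297, 20])]
[... 2201 characters left out ...]
12.8 -283.2] [137.9 221.7] 86.1 z [0.0541 0.0588 0.0621] mean [ 0.5229 -0.2851  0.0586]
scene rack 495 [ 506.4 -377.8] [ 52.1 173.8] 86.0 z [0.0345 0.0395 0.0434] mean [ 0.5145 -0.3786  0.0393]
scene pad 535 [425.7 362.5] [211.2 102.4] 10.6 z [-0.001   0.0025  0.0058] mean [0.44   0.3537 0.0024]
scene blade 197 [427.2 366. ] [158.6  46.5] 7.5 z [0.0066 0.0103 0.0142] mean [0.4376 0.3628 0.0102]
scene grip 67 [434.7 363.7] [69.8 12.3] 8.3 z [0.0391 0.0459 0.0511] mean [0.4366 0.3634 0.0455]
scene jar 379 [761.4 -18.7] [50.9 53.2] 20.8 z [0.0243 0.0569 0.0619] mean [ 0.7662 -0.0233  0.0489]
scene cup 919 [ 681.1 -210.1] [ 78.4 121.6] 89.8 z [0.0343 0.0665 0.0949] mean [ 0.695  -0.2124  0.0663]
```

arm_command(motion=[[0,20,-20,0,0,0,1],[-10,60,-40,0,0,0,1],[-20,100,-50,0,0,0,1],[-40,140,-50,0,0,0,1],[-60,180,-50,0,0,0,1],[-70,210,-50,0,0,0,1],[-75,235,-50,0,0,0,1],[-75,240,-50,0,0,0,1],[-75,240,-50,0,0,0,1],[-75,240,-50,0,0,0,1],[-75,240,-50,0,0,0,1]])

```text
t: 42.17
tool_pos: [0.4917, -0.2818, 0.2545]
tool_rot: [[0.999, -0.042, -0.0], [-0.042, -0.999, 0.001], [-0.0, -0.001, -1.0]]
ft_force: [0.2, -0.0, -1.1]
finger_gap: 0.085
finger_force: 0.0
```

```bash
python3 kg.py w21 | grep -e pocket -e '^4'; python3 cc.py | grep wrist; python3 - <<'E'
from h import *
d=np.load('w21.npz');P=d['P'];I=d['img'].astype(int)
inb=(abs(P[...,0]-.512)<.115)&(abs(P[...,1]+.283)<.075)&(P[...,2]>-.01)&(P[...,2]<.05)
B,G,R=I[...,0],I[...,1],I[...,2]
for n,m in(('red',(R>100)&(G<70)&(B<70)),('gold',(R>90)&(G>60)&(B<.6*G)),('blk',(R<60)&(G<60)&(B<60))):
    k,l,s,_=cv2.connectedComponentsWithStats((m&inb).astype(np.uint8))
    print(n,[(P[l==i].mean(0)*1000).round().astype(int).tolist()+[int(s[i,4])] for i in range(1,k) if s[i,4]>25])
E
```

```text
42.1667 [ 0.4917 -0.2818  0.2545] -92.41 0.085 [-0.5807, 0.0076, 1.2757, 0.0005, 1.8588, 1.0322]
kingpocket 304 [ 559.5 -382.4] [21.  20.8] 11.2 0.0721
kingpocket 257 [ 452.  -373.8] [21.6 20. ] 89.2 0.072
wrist brass [[667, -316, 0, 6], [655, -266, 0, 68], [658, -236, 1, 5], [655, -187, 1, 7], [656, -149, 0, 43], [654, -178, 0, 7], [654, -168, 1, 9], [657, -123, 1, 20], [657, -106, 1, 6], [630, -263, 1, 16], [656, -645, 0, 12], [627, -308, 0, 9], [625, -332, 1, 7], [624, -350, 0, 9], [617, -242, 60, 16], [616, -264, 58, 21], [614, -210, 1, 8], [604, -228, 61, 5], [585, -351, 58, 12], [593, -393, 1, 6]]
wrist red [[613, -292, 13, 5], [490, -303, 19, 294]]
wrist counters [([271, 191, 18, 19], 0.82, [424, -310, 14]), ([270, 88, 18, 19], 0.7, [563, -313, 14]), ([263, 148, 18, 16], 0.64, [488, -300, 19]), ([263, 102, 8, 18], 0.58, [548, -296, 33]), ([257, 170, 20, 12], 0.58, [465, -294, 29]), ([250, 57, 19, 22], 0.57, [602, -289, 16]), ([269, 128, 6, 16], 0.56, [518, -301, 32]), ([272, 157, 21, 16], 0.49, [475, -315, 14])]
red [[486, -307, 18, 422]]
gold [[626, -341, 0, 66], [612, -209, 0, 52], [601, -289, 15, 146], [468, -355, 38, 172]]
blk [[546, -297, 28, 114], [518, -300, 29, 116], [463, -293, 27, 116], [423, -308, 14, 238]]
```

```bash
python3 - <<'E'
from h import *
from fit import fits
c=cap('side');fits(cloud(c),c['img'])
print(robot.finish_job())
E
```

```text
board 5893 [584.  123.9] [229.4 190.4] 87.6 z [0.0396 0.041  0.0489] mean [0.5846 0.1414 0.0422]
 handle 623 [577.2 -46.5] [ 18.1 181.4] 87.8 z [0.0645 0.0753 0.0815] mean [ 0.5765 -0.043   0.0745]
 traywhite 1369 [576.5 -38.8] [123.2 181.7] 87.9 z [0.0044 0.017  0.0407] mean [ 0.579  -0.0673  0.0185]
 box 571 [ 511.3 -299.5] [172.2 216.3] 85.9 z [0.0539 0.0593 0.0628] mean [ 0.5108 -0.2865  0.0588]
 pad 5230 [428.5 364.8] [200.  100.8] 9.8 z [0.0019 0.0034 0.0048] mean [0.4238 0.3815 0.0034]
 blade 4863 [428.9 364.5] [197.8  99. ] 9.7 z [0.0022 0.0039 0.0121] mean [0.4191 0.3668 0.0056]
 grip 208 [431.3 340.5] [34.5 12.5] 9.1 z [0.0395 0.0483 0.0506] mean [0.4296 0.3424 0.0465]
 jar 453 [755.3 -14.8] [50.1 52. ] 78.0 z [0.0234 0.0487 0.0615] mean [ 0.7533 -0.0059  0.0459]
 cup 711 [ 699.9 -210.1] [78.8 77. ] 69.4 z [0.0347 0.075  0.0953] mean [ 0.6982 -0.1982  0.0706]
the job is handed in; nothing more can be done
None
```

I handed the job in at about 42 s of the 208 s allowed; no verdict came back. All 8 counters are in the bin, both kings stand upright in the rack, and the empty tray is back in its place. The straightedge was knocked about 3 cm on the pad late on. The last picture, which I only read as I handed in, suggests it still lies flat on the pad but only about 3 mm from its edge; I did not re-centre it.

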